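# Space two suppository moulds on the cold plate

### The arm

A 6-joint arm with a two-finger parallel gripper is mounted at the origin on the work surface. World frame = base frame: x ahead of the robot, y to its left, z up, the work surface at z = 0. Lengths are in m, angles in rad, forces in N, time in s.
With the tool pointing down it reaches from about 0.375 to 0.9 m from the base axis. Payload 3.1 kg.
Tool frame: the origin (TCP) lies between the finger pads; the fingertips stand 8 mm ahead of it and the grasp point (between the pads) lies 11 mm behind it; x points along the fingers, z is the direction in which the jaws open and shut, and the axes are right-handed (so a half turn about x gives the same grasp; the last joint's range is limited). The gripper opens to 85 mm and grips with 20 to 120 N. Pads are 22 mm wide; open, the fingers measure 114 mm over their backs; the gripper's body (76 mm by 85 mm) begins 54 mm behind the grasp point. The pads swing forward as they close: fully open they stand 13 mm farther back than shut.
Start: joints at [-1.333, 0.527, 1.433, -0, 1.181, -0.178], TCP at [0.252, -0.572, 0.239] pointing down, gripper open.
Joint ranges: [-3.08, 3.08], [-0.75, 2.2], [0.22, 2.44], [-1.43, 4.57], [0, 2.65], [-2.85, 2.85]. Speed limits (rad/s): [2.79, 2.79, 3.14, 3.14, 3.14, 3.14].

### API

Orientations are given as a rotation vector (axis times angle).
In Python, from cell import r gives the robot as it stands. The module is installed in compiled form; this text tells all that it offers.
- The arm moves only by the shell command python3 -m pendant 'ROWS' [FORCE]. ROWS is JSON, a list of rows, each an object of numbers: "ax", "ay", "az": the turn, a rotation vector about the tool's x, y, z in degrees; "dx", "dy", "dz": the shift along the tool's x, y, z in m; "claw": the finger opening in m, from 0 to 0.0854. A call has 1 to 12 rows; each row is the pose to reach, as a shift and turn from the pose commanded when the call began, along the tool's axes at that moment; what a row does not reach only later rows make up. A row lasts 1/8 s, in which the tool goes at most 62.5 mm and 10.7 degrees, less where a joint would pass 70% of its speed; a pose out of reach is approached as far as the arm can. A call with a gripper value outside its range is refused whole. The fingers move at their own pace and stop on an object; FORCE is the grip in N (left out, the last holds). Time passes only in rows, so rows that repeat a pose let the fingers close. It gives the time, the measured TCP pose, the force and the opening at its end, in the units of the state.
- r.get_obs(): the state, without advancing time (a new reading comes with each control period).
- r.capture(name): name is "scene" or "side" or "wrist"; returns (picture, depth): 384x512x3 uint8, red, green, blue; 384x512 float32, m along the optical axis (not along the pixel's ray), 0 where there is no reading.
- r.camera_model(name): a dict with "fx", "fy", "cx", "cy" (pixels), "extrinsics" (4x4, takes a point from camera to world coordinates); the wrist camera has in their place "T_tool_cam" (4x4, takes a point from camera to tool coordinates, whose origin is the TCP and whose axes are the tool frame's). Camera axes: x right, y down, z forward; pixel columns grow to the right and rows downward; lengths in m; the calibration is good to about 2 mm. A picture is of the moment at which its call begins: read the wrist's pose just before it. camera_model takes no time and is no camera call.
- r.sign_off(): hands the job in, once; it reports no verdict.
The state is a dict: "clock": time; "qpos": joint angles; "dq": joint speeds; "joint_torque": joint torques, N m; "position": TCP position; "tcp_rot": TCP orientation; "wrist_force": force on the tool from outside, world axes, zero at the start; "wrist_torque": the same for the moment, N m; "grip_width": opening from 0.0 (shut) to 1.0 (fully open).
Only numpy, scipy, OpenCV 4.12 (cv2) and the standard library are available. Lean on these libraries where they do the work, as an engineer would, in place of code of your own. Each camera call takes 0.05 s, during which the arm holds its last target.

### The job

Stand the white spacer bar on the cold plate against the side of the mould that is already there, then set the other mould gently on the plate against the spacer, parallel to the first mould and with its ends in line. When the mould has been let go, lift the spacer out and stand it back in its steel tray, so that an even gap of the spacer's thickness is left between the two moulds. Leave the amber jar, the ointment pot, the beaker and the bottle where they stand.

Things in the scene. Friction and masses are not known exactly. Their poses are not given: they have to be found in the camera images.
- first_mould (a point): Mould fixed on the cold plate: aluminium block 110 x 60 x 40 mm, ten drawn-on cavities (its top is flat), and mid-top a lifting lug 44 (x) x 20 (y) x 40 mm high. The point is at the lug's foot, centre of the block's top face, 40 mm above its underside. x along the length, y across, z up. The spacer and the other mould go on its free -y side (robot's right).
- plate: Fixed cold plate, white slab with a steel top 30 mm above the bench, 160 mm (x) by 250 mm (y). Origin at the centre of its underside; axes parallel to the first mould's, which stands centred 75 mm to +y.
- mould_mid (a point): The loose mould, same shape and size as the first (block 110 x 60 x 40 mm, lug 44 x 20 x 40 mm on top, 80 mm high in all, about 0.6 kg), on the bench. The point is at the foot of the lug, 40 mm above the underside; x along the length, y across, z up. The lug can be gripped by its ends, 44 mm apart along x. Alike both ways round.
- spacer_mid (a point): White plastic spacer bar, 100 long (x), 24 thick (y), 40 mm high, with a grip lug 44 (x) x 20 (y) x 40 mm high mid-top, to grip by its ends; 0.2 kg; stands upright in the steel tray. The point is at the foot of the lug, 40 mm above the underside. z up. Alike both ways round.
- tray: Fixed shallow steel tray for the spacer, 160 (x) x 80 (y) mm outside, 3 mm walls 14 mm high, floor 4 mm thick. Origin at the centre of its underside on the bench; x along its length, z up.
- amber_jar: Amber jar with a black lid, 56 mm across, 95 mm high. Origin at the centre of its underside. Leave alone.
- pot: Low white ointment pot, 66 mm across, 45 mm high. Origin at the centre of its underside. Leave alone.
- beaker: Glass beaker, 66 mm across, 85 mm high. Origin at the centre of its underside. Leave alone.
- bottle: Clear reagent bottle, 70 mm across, 150 mm high. Origin at the centre of its underside. Leave alone.
Mind the look-alikes: they are no part of the job. Leave any blue look-alike of the part that bears spacer_mid alone.

How it is judged:
On the way, in this order (a step that is already met when the one before it is completed fails the run):
1. the spacer stands on the plate, let go, its side against the first mould (within 8 mm; the mould will push it home) (z of spacer_mid in the frame of first_mould between -0.004 and 0.004 m and angle between spacer_mid's own z axis and vertical below 0.08 rad and x of spacer_mid in the frame of first_mould between -0.03 and 0.03 m and y of spacer_mid in the frame of first_mould between -0.05 and -0.038 m and angle between the x axis of spacer_mid and the x axis of first_mould, either way round below 0.1 rad and contact force between the fingers and spacer below 0.2 N), for 0.2 s.
2. the mould stands on the plate, let go, in line with the first mould, with the spacer still standing between the two (z of spacer_mid in the frame of first_mould between -0.004 and 0.004 m and angle between each of spacer_mid, mould_mid's own z axis and vertical below 0.08 rad and x of spacer_mid in the frame of first_mould between -0.03 and 0.03 m and y of spacer_mid in the frame of first_mould between -0.0465 and -0.038 m and angle between the x axis of spacer_mid and the x axis of first_mould, either way round below 0.06 rad and y of mould_mid in the frame of first_mould between -0.088 and -0.082 m and angle between the x axis of mould_mid and the x axis of first_mould, either way round below 0.035 rad and x of mould_mid in the frame of first_mould between -0.007 and 0.007 m and z of mould_mid in the frame of first_mould between -0.004 and 0.004 m and contact force between the fingers and mould below 0.2 N), for 0.2 s.
At the end, for the whole second after the job is handed in: The loose mould stands upright on the cold plate on the -y side of the first mould, parallel to it within 2 degrees, its centre 82 to 88 mm across from the first mould's centre (a gap of 22 to 28 mm), its ends in line within 7 mm; the spacer stands upright on the floor of its tray; both are at rest (y of mould_mid in the frame of first_mould between -0.088 and -0.082 m and angle between the x axis of mould_mid and the x axis of first_mould, either way round below 0.035 rad and x of mould_mid in the frame of first_mould between -0.007 and 0.007 m and z of mould_mid in the frame of first_mould between -0.004 and 0.004 m and angle between mould_mid's own z axis and vertical below 0.08 rad and x of spacer_mid in the frame of tray between -0.07 and 0.07 m and y of spacer_mid in the frame of tray between -0.035 and 0.035 m and z of spacer_mid in the frame of tray between 0.039 and 0.049 m and angle between spacer_mid's own z axis and vertical below 0.1 rad and linear speed of each of mould, spacer below 0.01 m/s); the robot touches nothing.
It fails at once if one of the bystanding things (amber jar, pot, beaker, bottle) is moved by more than 30 mm (distance of any of amber_jar, pot, beaker, bottle from where it was at the start of the episode above 0.03 m).
It fails at once if the mould is dropped from over about 15 mm (faster than 0.45 m/s while not held) (linear speed of mould above 0.45 m/s and contact force between the fingers and mould below 0.2 N).
It also fails if it takes over 67 s, if anything falls off the work surface, if the arm or the gripper's body presses on something with over 40 N, if the wrist force passes 120 N, or if a joint passes its speed limit or range.

## Working session

There is one attempt and no reset: what is moved stays moved. The work goes in short steps, Python scripts to look and compute and a shell command to move; the robot and the scene stay as the last step left them, time stands still between calls to the robot, and variables do not carry over. Pictures are saved under pics/ and viewed, and the job is handed in when it is done.

```bash
mkdir -p pics; ls; python3 - <<'E'
from cell import r
import cv2,numpy as np
np.set_printoptions(precision=4,suppress=True)
o=r.get_obs()
for k in o: print(k,o[k])
for n in ("scene","side","wrist"):
    m=r.camera_model(n); print(n,{k:(np.array(v)) for k,v in m.items()})
    p,d=r.capture(n); cv2.imwrite(f"pics/{n}0.png",p[:,:,::-1]); np.savez(f"pics/{n}0.npz",p=p,d=d)
E
```

```text
pics
clock 0.0
qpos [-1.3335  0.5285  1.4339  0.      1.1814 -0.1785]
dq [ 0.0003  0.0002  0.001  -0.0008  0.0003  0.0003]
joint_torque [  0.0003 -44.2344 -17.8024  -0.0002   0.0086  -0.    ]
position [ 0.2523 -0.571   0.2383]
tcp_rot [ 0.8991  1.3793 -0.8966]
wrist_force [ 0.893   0.1845 -1.2504]
wrist_torque [-0.0184 -0.0219  0.0624]
grip_width 1.001609529966136
scene {'fx': array(478.561), 'fy': array(478.561), 'cx': array(254.16), 'cy': array(195.4413), 'extrinsics': array([[ 0.5633,  0.7248, -0.3966,  1.0722],
       [ 0.8262, -0.4866,  0.2841, -0.2702],
       [ 0.013 , -0.4877, -0.8729,  1.1588],
       [ 0.    ,  0.    ,  0.    ,  1.    ]])}
side {'fx': array(426.7382), 'fy': array(426.7382), 'cx': array(257.7364), 'cy': array(188.8577), 'extrinsics': array([[-0.7582, -0.4787,  0.4427, -0.0405],
       [-0.6519,  0.569 , -0.5013,  0.7611],
       [-0.012 , -0.6687, -0.7435,  1.0828],
       [ 0.    ,  0.    ,  0.    ,  1.    ]])}
wrist {'fx': array(302.7178), 'fy': array(302.7178), 'cx': array(256.7843), 'cy': array(192.6584), 'T_tool_cam': array([[-0.0002, -0.2953,  0.9554, -0.1351],
       [-0.0002, -0.9554, -0.2953,  0.0753],
       [ 1.    , -0.0003,  0.0001, -0.0003],
       [ 0.    ,  0.    ,  0.    ,  1.    ]])}
```

View pics/scene0.png

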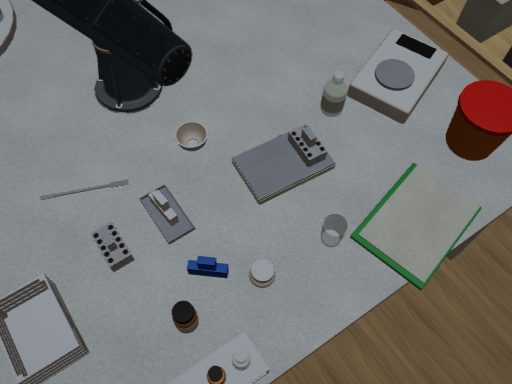

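View pics/side0.png

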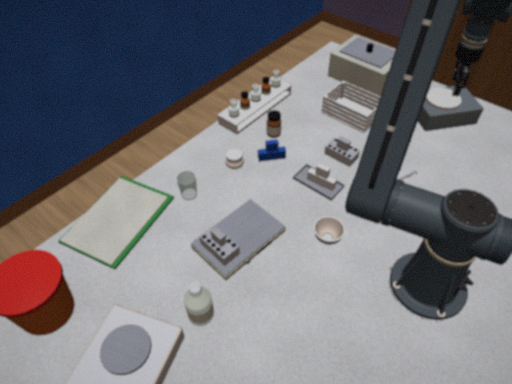

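View pics/wrist0.png

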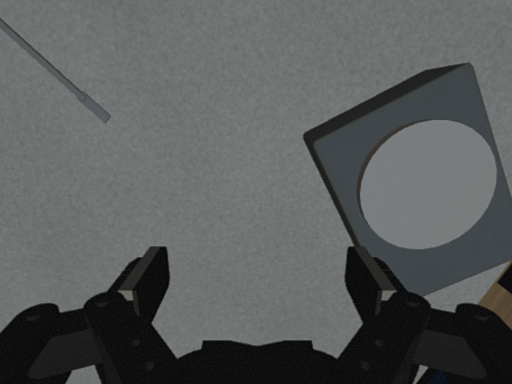

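The scene view shows the tray and spacer at about (167,213), the loose mould at (112,246), the plate at (285,165) with the first mould at (308,145), and a blue look-alike at (208,266). Next I'll measure them from depth.

```bash
cat > h.py <<'E'
import numpy as np,cv2
np.set_printoptions(precision=4,suppress=True)
from cell import r
def cloud(n,d,obs=None):
    m=r.camera_model(n); h,w=d.shape
    u,v=np.meshgrid(np.arange(w),np.arange(h))
    P=np.stack([(u-m['cx'])/m['fx']*d,(v-m['cy'])/m['fy']*d,d],-1)
    if 'extrinsics' in m: T=np.array(m['extrinsics'])
    else:
        T=np.eye(4);T[:3,:3]=cv2.Rodrigues(np.array(obs['tcp_rot'],float))[0];T[:3,3]=obs['position'];T=T@np.array(m['T_tool_cam'])
    return P@T[:3,:3].T+T[:3,3]
def rect(pts):
    (c,s,a)=cv2.minAreaRect((pts*1000).astype(np.float32))
    b=cv2.boxPoints((c,s,a)); e0=b[1]-b[0];e1=b[2]-b[1]
    e=e0 if np.linalg.norm(e0)>np.linalg.norm(e1) else e1
    ang=np.degrees(np.arctan2(e[1],e[0]))
    ang=(ang+90)%180-90
    return np.array(c),np.array(sorted(s)),ang
E
python3 - <<'E'
from h import *
for n,boxes in (("scene",dict(sp=(140,183,195,243),mould=(88,220,135,272),plate=(230,122,338,202),blue=(185,252,232,280))),("side",dict(sp=(290,160,346,198),mould=(322,135,362,165),plate=(190,200,287,275)))):
    z=np.load(f"pics/{n}0.npz"); C=cloud(n,z['d'])
    print(n,"bench z",np.median(C[250:,:,2][z['d'][250:]>0]) if n=="scene" else np.median(C[220:300,290:350,2]))
    for k,(a,b,c,d) in boxes.items():
        P=C[b:d,a:c].reshape(-1,3); h,e=np.histogram(P[:,2],bins=np.arange(-.01,.13,.005))
        print(k,dict(zip((e[:-1]*1000).round().astype(int).tolist(),h.tolist())))
    im=z['p'][:,:,::-1]
    s=im[100:280,80:345] if n=="scene" else im[120:290,180:370]
    cv2.imwrite(f"pics/{n}0c.png",cv2.resize(s,None,fx=3,fy=3,interpolation=cv2.INTER_CUBIC))
E
```

```text
scene bench z 0.00025689090556779703
sp {-10: 11, -5: 496, 0: 1464, 5: 586, 10: 169, 15: 124, 20: 22, 25: 14, 30: 21, 35: 23, 40: 85, 45: 78, 50: 9, 55: 8, 60: 17, 65: 5, 70: 22, 75: 8, 80: 66, 85: 58, 90: 4, 95: 0, 100: 0, 105: 0, 110: 0, 115: 0, 120: 0, 125: 0}
mould {-10: 5, -5: 395, 0: 879, 5: 72, 10: 20, 15: 20, 20: 25, 25: 22, 30: 23, 35: 218, 40: 525, 45: 45, 50: 12, 55: 6, 60: 6, 65: 9, 70: 11, 75: 45, 80: 89, 85: 8, 90: 0, 95: 0, 100: 0, 105: 0, 110: 0, 115: 0, 120: 0, 125: 0}
plate {-10: 18, -5: 1270, 0: 2498, 5: 328, 10: 87, 15: 91, 20: 154, 25: 986, 30: 2042, 35: 196, 40: 40, 45: 38, 50: 46, 55: 39, 60: 47, 65: 149, 70: 338, 75: 50, 80: 14, 85: 15, 90: 14, 95: 24, 100: 9, 105: 47, 110: 68, 115: 4, 120: 0, 125: 0}
blue {-10: 6, -5: 226, 0: 393, 5: 51, 10: 33, 15: 24, 20: 23, 25: 35, 30: 32, 35: 96, 40: 148, 45: 14, 50: 14, 55: 17, 60: 14, 65: 14, 70: 15, 75: 45, 80: 113, 85: 0, 90: 0, 95: 0, 100: 0, 105: 0, 110: 0, 115: 0, 120: 0, 125: 0}
side bench z 0.0017114290823523337
sp {-10: 3, -5: 327, 0: 859, 5: 289, 10: 149, 15: 84, 20: 36, 25: 30, 30: 27, 35: 31, 40: 62, 45: 67, 50: 15, 55: 15, 60: 15, 65: 15, 70: 16, 75: 15, 80: 36, 85: 34, 90: 0, 95: 0, 100: 0, 105: 0, 110: 0, 115: 0, 120: 0, 125: 0}
mould {-10: 7, -5: 165, 0: 314, 5: 63, 10: 32, 15: 37, 20: 40, 25: 34, 30: 30, 35: 103, 40: 184, 45: 23, 50: 15, 55: 16, 60: 9, 65: 21, 70: 12, 75: 21, 80: 44, 85: 2, 90: 0, 95: 0, 100: 0, 105: 0, 110: 0, 115: 0, 120: 0, 125: 0}
plate {-10: 8, -5: 984, 0: 2220, 5: 210, 10: 77, 15: 81, 20: 153, 25: 814, 30: 1695, 35: 133, 40: 40, 45: 33, 50: 31, 55: 45, 60: 31, 65: 139, 70: 350, 75: 26, 80: 14, 85: 14, 90: 15, 95: 14, 100: 14, 105: 41, 110: 62, 115: 2, 120: 0, 125: 0}
```

View pics/scene0c.png

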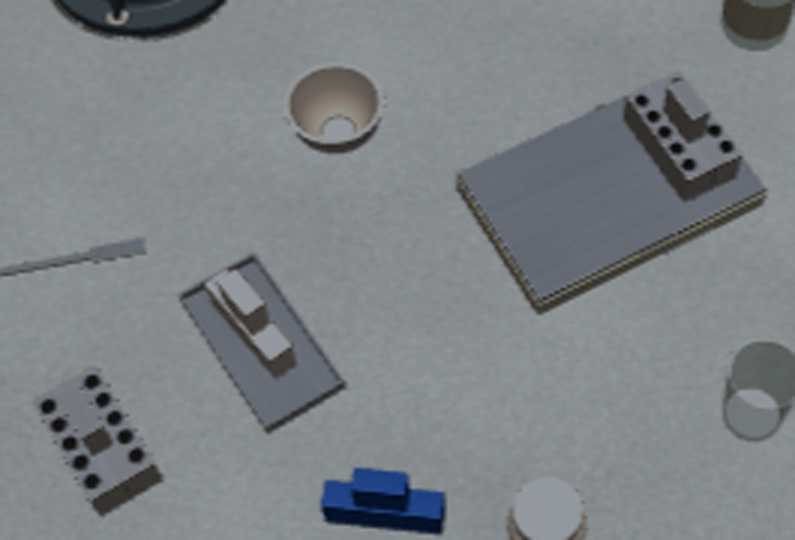

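View pics/side0c.png

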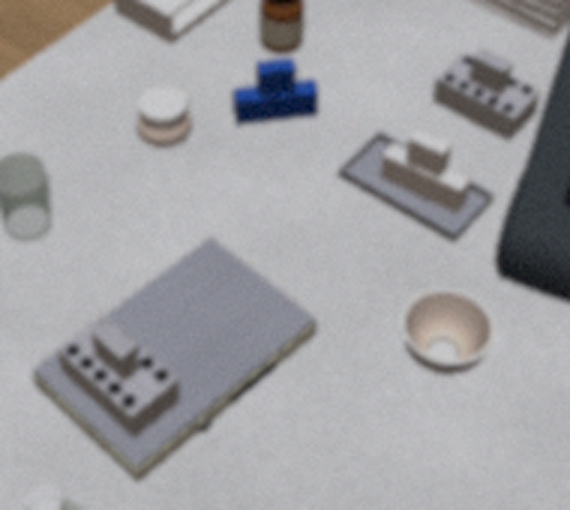

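```bash
cat >> h.py <<'E'
def clean(P,r_=0.006,k=4):
    from scipy.spatial import cKDTree
    t=cKDTree(P[:,:2]); n=np.array([len(x) for x in t.query_ball_point(P[:,:2],r_)]); return P[n>=k]
E
python3 - <<'E'
from h import *
for n,boxes in (("scene",dict(sp=(140,183,195,243),mould=(88,220,135,272),plate=(230,122,338,202))),("side",dict(sp=(290,160,346,198),mould=(322,135,362,165),plate=(190,200,287,275)))):
    z=np.load(f"pics/{n}0.npz"); C=cloud(n,z['d'])
    for k,(a,b,c,d) in boxes.items():
        P=C[b:d,a:c].reshape(-1,3)
        bands={'sp':dict(top=(.036,.052),all=(.025,.095),lug=(.076,.095),tray=(.006,.095)),'mould':dict(top=(.034,.046),all=(.02,.09),lug=(.072,.09)),'plate':dict(slab=(.024,.037),first=(.063,.077),firstall=(.05,.12),lug=(.1,.12),plall=(.02,.12))}[k]
        for bn,(lo,hi) in bands.items():
            Q=P[(P[:,2]>lo)&(P[:,2]<hi)]; Q=clean(Q)
            print(n,k,bn,len(Q),*rect(Q[:,:2]),"mean z",Q[:,2].mean())
E
```

```text
scene sp top 186 [ 452.856  -123.5371] [ 24.4319 104.0116] 5.6334534 mean z 0.0444433276973705
scene sp all 418 [ 453.4191 -123.8462] [ 25.1578 105.0715] 5.6334534 mean z 0.05910597960226539
scene sp lug 135 [ 453.0323 -123.1395] [20.9187 45.029 ] 6.9888763 mean z 0.08467473672916484
scene sp tray 1064 [ 463.8589 -121.7212] [ 81.2399 164.1228] 0.00062561035 mean z 0.02996931929723515
scene mould top 772 [ 477.7811 -285.1345] [ 60.0015 112.7591] 0.5335312 mean z 0.041184644147709934
scene mould all 1044 [ 477.7811 -285.1345] [ 60.0015 112.7591] 0.5335312 mean z 0.04671324188725406
scene mould lug 149 [ 478.5843 -285.1239] [19.8793 45.022 ] 0.2853012 mean z 0.08077074211201059
scene plate slab 3225 [511.7331 229.4596] [162.9144 249.9491] 85.73056 mean z 0.031031647592675883
scene plate first 538 [517.9398 304.9178] [ 62.4052 113.6449] -5.68676 mean z 0.07094669440645406
scene plate firstall 862 [517.987  304.7901] [ 62.5592 113.4914] -5.2286453 mean z 0.07652123191238998
scene plate lug 127 [518.1644 304.4253] [23.1302 44.3643] -9.504837 mean z 0.10994021306311977
scene plate plall 431
[... 539 characters left out ...]
2881346188332
side mould all 540 [ 477.9397 -284.025 ] [ 64.7247 112.2085] 2.2532654 mean z 0.045999505854229406
side mould lug 67 [ 476.7688 -285.5932] [22.718  42.5213] -2.0691757 mean z 0.08012956345124896
side plate slab 2646 [511.4452 229.8361] [160.1407 249.301 ] 85.28696 mean z 0.030988287821317944
side plate first 505 [518.0588 303.7508] [ 61.8334 110.9304] -5.4293747 mean z 0.07084913248040715
side plate firstall 786 [518.7197 303.7771] [ 62.1077 112.2078] -5.248665 mean z 0.07657233301721077
side plate lug 119 [517.5339 304.2103] [21.9176 45.2568] -3.7923126 mean z 0.10973328946639158
side plate plall 3642 [508.4063 230.2455] [166.3797 249.1769] 85.476364 mean z 0.04089029347768927
```

```bash
cat >> h.py <<'E'
def go(x,y,z,yaw):
    "yaw deg: jaw axis (tool z) direction in world, tool x down; prints shift/turn from the present measured pose"
    o=r.get_obs(); R=cv2.Rodrigues(np.array(o['tcp_rot'],float))[0]; p=np.array(o['position'])
    best=None
    for s in (0,180):
        a=np.radians(yaw+s); zt=np.array([np.cos(a),np.sin(a),0]); xt=np.array([0,0,-1.]); Rt=np.stack([xt,np.cross(zt,xt),zt],1)
        w=np.degrees(cv2.Rodrigues(R.T@Rt)[0].ravel())
        if best is None or np.linalg.norm(w)<np.linalg.norm(best): best=w
        print("opt",s,w)
    d=R.T@(np.array([x,y,z])-p)
    print("now",p,"z axis",R[:,2],"q6",o['qpos'][5],"\nshift dx dy dz",d,"turn",best)
E
python3 - <<'E'
from h import *
go(.4537,-.123,.22,6)
E
```

```text
opt 0 [-72.1757  -0.0721  -0.0739]
opt 180 [107.8242  -0.0805   0.0785]
now [ 0.2523 -0.5712  0.2386] z axis [ 0.4039 -0.9148 -0.0017] q6 -0.1785067267599466 
shift dx dy dz [ 0.0192  0.3652 -0.3287] turn [-72.1757  -0.0721  -0.0739]
```

```bash
python3 -m pendant '[{"dx":0.02,"dy":0.365,"dz":-0.329,"ax":-72},{"dx":0.02,"dy":0.365,"dz":-0.329,"ax":-72},{"dx":0.02,"dy":0.365,"dz":-0.329,"ax":-72},{"dx":0.02,"dy":0.365,"dz":-0.329,"ax":-72},{"dx":0.02,"dy":0.365,"dz":-0.329,"ax":-72},{"dx":0.02,"dy":0.365,"dz":-0.329,"ax":-72},{"dx":0.02,"dy":0.365,"dz":-0.329,"ax":-72},{"dx":0.02,"dy":0.365,"dz":-0.329,"ax":-72},{"dx":0.02,"dy":0.365,"dz":-0.329,"ax":-72},{"dx":0.02,"dy":0.365,"dz":-0.329,"ax":-72},{"dx":0.02,"dy":0.365,"dz":-0.329,"ax":-72}]'
cat > w.py <<'E'
import sys
from h import *
def shot(name):
    o=r.get_obs(); p,d=r.capture("wrist"); cv2.imwrite(f"pics/{name}.png",p[:,:,::-1]); np.savez(f"pics/{name}.npz",p=p,d=d,pos=o['position'],rot=o['tcp_rot'])
    return p,d,cloud("wrist",d,o),o
E
python3 - <<'E'
from w import *
p,d,C,o=shot("w1")
print(o['position'],o['tcp_rot'],o['qpos'])
P=C.reshape(-1,3)[d.ravel()>0]
h,e=np.histogram(P[:,2],bins=np.arange(-.01,.13,.005)); print(dict(zip((e[:-1]*1000).round().astype(int).tolist(),h.tolist())))
m=(abs(P[:,0]-.4537)<.1)&(abs(P[:,1]+.123)<.06)
for nm,lo,hi in (("top",.036,.05),("lug",.078,.092)):
    Q=P[m&(P[:,2]>lo)&(P[:,2]<hi)]; print(nm,len(Q),*rect(Q[:,:2]),Q[:,2].mean())
E
```

```text
[ 0.2523 -0.5712  0.2386] [ 0.8988  1.379  -0.8969] [-1.3335  0.5283  1.4336 -0.      1.1814 -0.1785]
{-10: 0, -5: 37467, 0: 87298, 5: 1113, 10: 144, 15: 148, 20: 148, 25: 147, 30: 163, 35: 166, 40: 179, 45: 186, 50: 184, 55: 195, 60: 203, 65: 218, 70: 302, 75: 5383, 80: 10543, 85: 238, 90: 13701, 95: 0, 100: 0, 105: 0, 110: 0, 115: 0, 120: 0, 125: 0}
top 0 [0. 0.] [0. 0.] 0.0 nan
lug 0 [0. 0.] [0. 0.] 0.0 naninvalid input
<stdin>:8: RuntimeWarning: Mean of empty slice.
  ret = ret.dtype.type(ret / rcount)
```

View pics/w1.png

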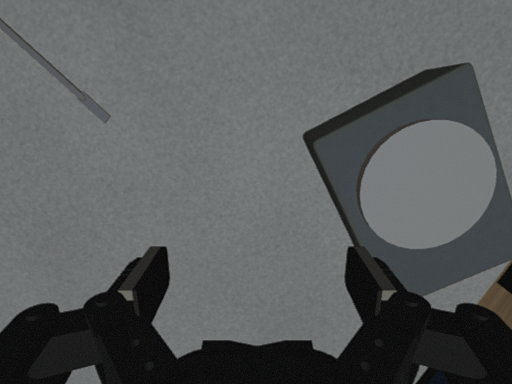

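The picture is unchanged because the move was refused. All the keys may be required, so I'll try one complete row.

```bash
python3 -m pendant '[{"ax":0,"ay":0,"az":0,"dx":0,"dy":0,"dz":0,"claw":0.085}]'
```

```text
clock: 0.32
position: [0.2524, -0.5715, 0.239]
tcp_rot: [0.898, 1.378, -0.897]
wrist_force: [0.4, -0.0, 0.6]
grip_width: 0.995
```

```bash
python3 -m pendant '[{"ax":-72,"ay":0,"az":0,"dx":0.02,"dy":0.365,"dz":-0.329,"claw":0.085},{"ax":-72,"ay":0,"az":0,"dx":0.02,"dy":0.365,"dz":-0.329,"claw":0.085},{"ax":-72,"ay":0,"az":0,"dx":0.02,"dy":0.365,"dz":-0.329,"claw":0.085},{"ax":-72,"ay":0,"az":0,"dx":0.02,"dy":0.365,"dz":-0.329,"claw":0.085},{"ax":-72,"ay":0,"az":0,"dx":0.02,"dy":0.365,"dz":-0.329,"claw":0.085},{"ax":-72,"ay":0,"az":0,"dx":0.02,"dy":0.365,"dz":-0.329,"claw":0.085},{"ax":-72,"ay":0,"az":0,"dx":0.02,"dy":0.365,"dz":-0.329,"claw":0.085},{"ax":-72,"ay":0,"az":0,"dx":0.02,"dy":0.365,"dz":-0.329,"claw":0.085},{"ax":-72,"ay":0,"az":0,"dx":0.02,"dy":0.365,"dz":-0.329,"claw":0.085},{"ax":-72,"ay":0,"az":0,"dx":0.02,"dy":0.365,"dz":-0.329,"claw":0.085},{"ax":-72,"ay":0,"az":0,"dx":0.02,"dy":0.365,"dz":-0.329,"claw":0.085}]'
cat > spm.py <<'E'
from w import *
p,d,C,o=shot("w2")
print(o['position'],o['tcp_rot'],o['qpos'],o['clock'])
P=C.reshape(-1,3)[d.ravel()>0]
m=(abs(P[:,0]-.4537)<.1)&(abs(P[:,1]+.123)<.06)
h,e=np.histogram(P[m][:,2],bins=np.arange(-.01,.13,.005)); print(dict(zip((e[:-1]*1000).round().astype(int).tolist(),h.tolist())))
for nm,lo,hi in (("top",.036,.05),("lug",.078,.092)):
    Q=P[m&(P[:,2]>lo)&(P[:,2]<hi)]; Q=clean(Q); print(nm,len(Q),*rect(Q[:,:2]),Q[:,2].mean())
E
python3 spm.py
```

```text
clock: 1.7
position: [0.4533, -0.1247, 0.2194]
tcp_rot: [-0.079, 1.569, 0.078]
wrist_force: [-1.1, -0.3, -0.8]
grip_width: 0.992
[ 0.4533 -0.1247  0.2194] [-0.0786  1.5692  0.0778] [-0.5066  0.3501  1.8327 -0.0004  0.9584 -0.606 ] 1.7
{-10: 0, -5: 1838, 0: 8912, 5: 1517, 10: 1151, 15: 334, 20: 85, 25: 89, 30: 90, 35: 89, 40: 1011, 45: 265, 50: 39, 55: 47, 60: 44, 65: 45, 70: 55, 75: 62, 80: 808, 85: 193, 90: 0, 95: 0, 100: 0, 105: 0, 110: 0, 115: 0, 120: 0, 125: 0}
top 1364 [ 453.2788 -124.6871] [24.2875 99.979 ] 6.0275497 0.044055881579533655
lug 1028 [ 453.1038 -124.5673] [19.8744 43.7258] 6.0116577 0.08417298066144097
```

View pics/w2.png

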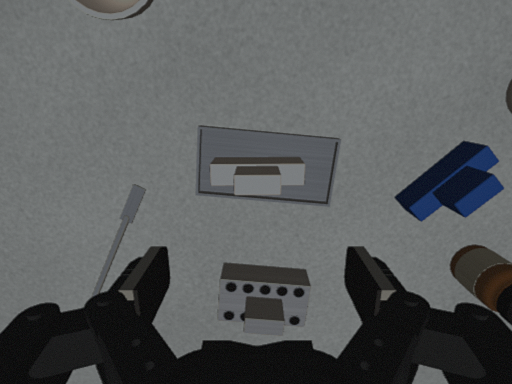

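Wrist view: the spacer is at (257,178) in its tray, the loose mould at (265,295) and the blue look-alike at (450,180). The spacer measures (0.453, -0.125) at 6.0°, and the tool is right above it. I'll descend and grip.

```bash
python3 - <<'E'
from h import *
z=np.load("pics/w2.npz"); C=cloud("wrist",z['d'],dict(position=z['pos'],tcp_rot=z['rot'])); P=C.reshape(-1,3)[z['d'].ravel()>0]
m=(abs(P[:,0]-.465)<.1)&(abs(P[:,1]+.122)<.055)
Q=clean(P[m&(P[:,2]>.009)&(P[:,2]<.02)]); print("tray",*rect(Q[:,:2]))
m=(abs(P[:,0]-.478)<.075)&(abs(P[:,1]+.285)<.06)
Q=clean(P[m&(P[:,2]>.034)&(P[:,2]<.046)]); print("mould",*rect(Q[:,:2]))
E
python3 -m pendant '[{"ax":0,"ay":0,"az":0,"dx":0.06,"dy":0,"dz":0,"claw":0.085},{"ax":0,"ay":0,"az":0,"dx":0.11,"dy":0,"dz":0,"claw":0.085},{"ax":0,"ay":0,"az":0,"dx":0.145,"dy":0,"dz":0,"claw":0.085},{"ax":0,"ay":0,"az":0,"dx":0.16,"dy":0,"dz":0,"claw":0.085},{"ax":0,"ay":0,"az":0,"dx":0.16,"dy":0,"dz":0,"claw":0.085}]'
```

```text
tray [ 463.3855 -123.3825] [ 80.4275 160.1998] 0.5496979
mould [ 476.5139 -286.5704] [ 61.5822 110.6588] 0.5100937
clock: 2.38
position: [0.4527, -0.1243, 0.0582]
tcp_rot: [-0.077, 1.572, 0.079]
wrist_force: [-0.5, 0.1, 0.9]
grip_width: 0.991
```

```bash
python3 -m pendant '[{"ax":0,"ay":0,"az":0,"dx":0,"dy":0,"dz":0,"claw":0.035},{"ax":0,"ay":0,"az":0,"dx":0,"dy":0,"dz":0,"claw":0.035},{"ax":0,"ay":0,"az":0,"dx":0,"dy":0,"dz":0,"claw":0.035},{"ax":0,"ay":0,"az":0,"dx":0,"dy":0,"dz":0,"claw":0.035},{"ax":0,"ay":0,"az":0,"dx":0,"dy":0,"dz":0,"claw":0.035},{"ax":0,"ay":0,"az":0,"dx":0,"dy":0,"dz":0,"claw":0.035}]' 30
```

```text
clock: 3.12
position: [0.454, -0.1237, 0.0603]
tcp_rot: [-0.081, 1.568, 0.079]
wrist_force: [-1.4, -0.6, 6.0]
grip_width: 0.506
```

```bash
python3 -m pendant '[{"ax":0,"ay":0,"az":0,"dx":-0.03,"dy":0,"dz":0,"claw":0.035},{"ax":0,"ay":0,"az":0,"dx":-0.08,"dy":0,"dz":0,"claw":0.035},{"ax":0,"ay":0,"az":0,"dx":-0.13,"dy":0,"dz":0,"claw":0.035},{"ax":0,"ay":0,"az":0,"dx":-0.13,"dy":0,"dz":0,"claw":0.035}]' 40
python3 - <<'E'
from w import *
p,d,C,o=shot("w3")
print(o['position'],o['grip_width'],o['wrist_force'])
a=np.radians(-4.7); ex=np.array([np.cos(a),np.sin(a)]); ey=np.array([-ex[1],ex[0]])
t=np.array([.518,.3045])-ey*.070; print(t)
go(t[0],t[1],.2,-4.7)
E
```

```text
clock: 3.62
position: [0.4557, -0.1243, 0.1928]
tcp_rot: [-0.084, 1.561, 0.076]
wrist_force: [1.2, -0.1, -1.8]
grip_width: 0.511
[ 0.4557 -0.1243  0.1928] 0.5112760104617542 [ 1.1991 -0.1007 -1.8365]
[0.5123 0.2347]
opt 0 [10.5419  0.2037  0.1126]
opt 180 [-169.4578   -0.167     0.3021]
now [ 0.4541 -0.1235  0.1907] z axis [0.9948 0.1018 0.0034] q6 -0.6056101153312536 
shift dx dy dz [-0.0098  0.3504  0.0943] turn [10.5419  0.2037  0.1126]
```

View pics/w3.png

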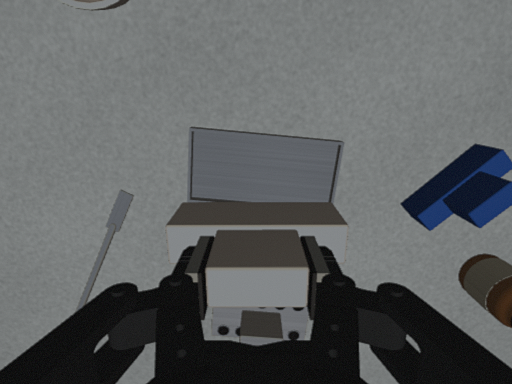

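The spacer is held level between the pads at (257,260), and the tray is empty. I'll carry it to the plate, 70 mm from the first mould's centre line.

```bash
python3 -m pendant '[{"ax":2,"ay":0,"az":0,"dx":-0.01,"dy":0.04,"dz":0.011,"claw":0.035},{"ax":4,"ay":0,"az":0,"dx":-0.01,"dy":0.10,"dz":0.027,"claw":0.035},{"ax":6,"ay":0,"az":0,"dx":-0.01,"dy":0.16,"dz":0.043,"claw":0.035},{"ax":8,"ay":0,"az":0,"dx":-0.01,"dy":0.22,"dz":0.059,"claw":0.035},{"ax":9,"ay":0,"az":0,"dx":-0.01,"dy":0.28,"dz":0.075,"claw":0.035},{"ax":10.5,"ay":0,"az":0,"dx":-0.01,"dy":0.33,"dz":0.089,"claw":0.035},{"ax":10.5,"ay":0,"az":0,"dx":-0.01,"dy":0.35,"dz":0.094,"claw":0.035},{"ax":10.5,"ay":0,"az":0,"dx":-0.01,"dy":0.35,"dz":0.094,"claw":0.035},{"ax":10.5,"ay":0,"az":0,"dx":-0.01,"dy":0.35,"dz":0.094,"claw":0.035}]'
cat > fm.py <<'E'
from w import *
import sys
p,d,C,o=shot(sys.argv[1])
print(o['position'],o['grip_width'],o['wrist_force'])
P=C.reshape(-1,3)[d.ravel()>0]
m=(abs(P[:,0]-.518)<.09)&(abs(P[:,1]-.3045)<.05)
for nm,lo,hi in (("first",.064,.077),("firstlug",.104,.117)):
    Q=clean(P[m&(P[:,2]>lo)&(P[:,2]<hi)]); print(nm,len(Q),*rect(Q[:,:2]),Q[:,2].mean())
E
python3 fm.py w4
```

```text
clock: 4.8
position: [0.5105, 0.2331, 0.1982]
tcp_rot: [0.063, 1.573, -0.066]
wrist_force: [0.4, 0.5, -1.2]
grip_width: 0.509
[0.5105 0.2331 0.1982] 0.508685132454968 [ 0.4247  0.4885 -1.2112]
first 8004 [517.3098 303.9484] [ 59.6844 110.263 ] -4.6902313 0.07065906886877625
firstlug 1783 [517.3798 304.0533] [19.1911 44.0269] -4.7139206 0.11046851922278907
```

View pics/w4.png

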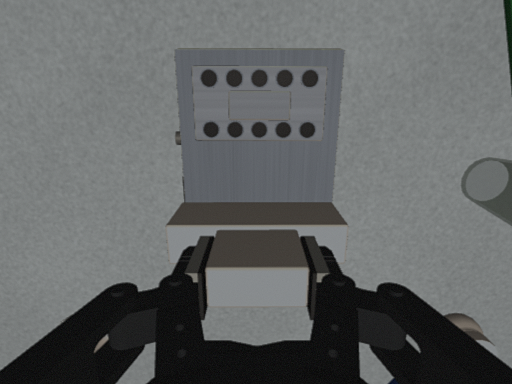

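Wrist view: the first mould is at (260,103) on the plate, with the spacer in hand at (257,250). Next I'll find where the spacer sits in the hand.

```bash
cat > held.py <<'E'
from h import *
import sys
z=np.load(f"pics/{sys.argv[1]}.npz"); o=dict(position=z['pos'],tcp_rot=z['rot']); C=cloud("wrist",z['d'],o); 
R=cv2.Rodrigues(z['rot'])[0]; L=(C-z['pos'])@R; L=L[z['d']>0]
m=(abs(L[:,2])<.07)&(abs(L[:,1])<.04)
h,e=np.histogram(L[m][:,0],bins=np.arange(-.06,.06,.004)); print(dict(zip((e[:-1]*1000).round().astype(int).tolist(),h.tolist())))
for nm,lo,hi,w in (("top",.006,.026,.07),("lug",-.035,-.02,.02)):
    Q=clean(L[m&(L[:,0]>lo)&(L[:,0]<hi)&(abs(L[:,2])<w)]); c,s,a=rect(Q[:,[2,1]]); print(nm,len(Q),"z,y",c,s,a,Q[:,0].mean())
E
python3 held.py w4; sed -n 1,1p h.py >/dev/null
```

```text
{-60: 1880, -56: 1940, -52: 4562, -48: 1915, -44: 1057, -40: 569, -36: 505, -32: 595, -28: 2461, -24: 2697, -20: 730, -16: 674, -12: 638, -8: 563, -4: 500, 0: 352, 4: 282, 8: 270, 12: 1425, 16: 1768, 20: 475, 24: 447, 28: 438, 32: 390, 36: 360, 40: 358, 44: 331, 48: 314, 52: 186}
top 4310 z,y [-0.3492 -0.6107] [24.451  99.9004] 0.34365845 0.016644202452228484
lug 4123 z,y [ 0.0022 -0.7897] [20.7726 39.9791] 0.11633301 -0.023806260411638892
```

```bash
python3 - <<'E'
from h import *
a=np.radians(-4.7); ex=np.array([np.cos(a),np.sin(a)]); ey=np.array([-ex[1],ex[0]])
F=np.array([.5174,.3040])
for yy,z in ((-.049,.0885),(-.0432,.086)):
    t=F+ey*(yy+.0007)+ex*.00035; print(yy,t); go(t[0],t[1],z,-4.9)
print(r.get_obs()['clock'])
E
```

```text
-0.049 [0.5138 0.2558]
opt 0 [ 0.1391 -0.1258  0.0717]
opt 180 [-179.8608   -0.1126   -0.1974]
now [0.5108 0.2328 0.1985] z axis [ 0.9965 -0.083  -0.0022] q6 0.31232517318757486 
shift dx dy dz [0.11   0.0233 0.0013] turn [ 0.1391 -0.1258  0.0717]
-0.0432 [0.5143 0.2616]
opt 0 [ 0.1391 -0.1258  0.0717]
opt 180 [-179.8608   -0.1126   -0.1974]
now [0.5108 0.2328 0.1985] z axis [ 0.9965 -0.083  -0.0022] q6 0.31232517318757486 
shift dx dy dz [0.1125 0.0291 0.0013] turn [ 0.1391 -0.1258  0.0717]
4.85
```

```bash
python3 -m pendant '[{"ax":0,"ay":0,"az":0,"dx":0.03,"dy":0.023,"dz":0.001,"claw":0.035},{"ax":0,"ay":0,"az":0,"dx":0.07,"dy":0.023,"dz":0.001,"claw":0.035},{"ax":0,"ay":0,"az":0,"dx":0.09,"dy":0.023,"dz":0.001,"claw":0.035},{"ax":0,"ay":0,"az":0,"dx":0.105,"dy":0.023,"dz":0.001,"claw":0.035},{"ax":0,"ay":0,"az":0,"dx":0.11,"dy":0.023,"dz":0.001,"claw":0.035},{"ax":0,"ay":0,"az":0,"dx":0.11,"dy":0.023,"dz":0.001,"claw":0.035}]'
python3 - <<'E'
from w import *
p,d,C,o=shot("w5"); print(o['position'],o['wrist_force'])
P=C.reshape(-1,3)[d.ravel()>0]
m=(abs(P[:,0]-.518)<.09)&(abs(P[:,1]-.3045)<.05)
Q=clean(P[m&(P[:,2]>.1)&(P[:,2]<.12)]); print(len(Q),*rect(Q[:,:2]))
E
python3 held.py w5
```

```text
clock: 5.6
position: [0.5148, 0.2569, 0.0896]
tcp_rot: [0.065, 1.569, -0.065]
wrist_force: [0.4, -0.1, -1.6]
grip_width: 0.509
[0.5148 0.2569 0.0896] [ 0.3551 -0.0709 -1.6109]
11235 [514.8429 285.154 ] [61.3049 70.5741] -0.05609131
{-60: 1903, -56: 1962, -52: 4564, -48: 1909, -44: 1040, -40: 587, -36: 469, -32: 617, -28: 2410, -24: 3309, -20: 796, -16: 679, -12: 642, -8: 555, -4: 484, 0: 362, 4: 281, 8: 263, 12: 1389, 16: 6535, 20: 722, 24: 447, 28: 422, 32: 406, 36: 161, 40: 0, 44: 0, 48: 0, 52: 0}
top 9271 z,y [-1.4    13.6001] [ 52.805  109.9737] 0.0061035156 0.017856023738146064
lug 4641 z,y [ 0.0031 14.452 ] [39.9729 51.0979] 89.97836 -0.02348624059723785
```

View pics/w5.png

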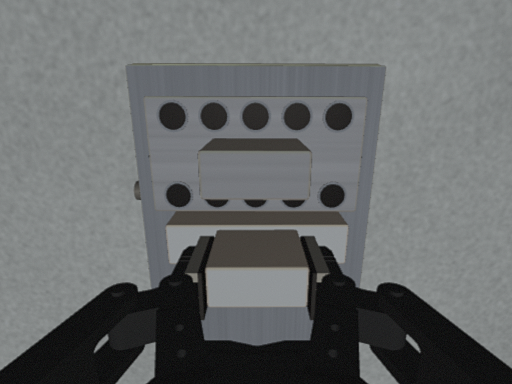

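The spacer is low at (257,235), just in front of the first mould, whose lug is at (255,170). I'll measure their relative pose in the tool frame.

```bash
cat > rel.py <<'E'
from h import *
import sys
z=np.load(f"pics/{sys.argv[1]}.npz"); C=cloud("wrist",z['d'],dict(position=z['pos'],tcp_rot=z['rot']))
R=cv2.Rodrigues(z['rot'])[0]; L=((C-z['pos'])@R)[z['d']>0]
for nm,lo,hi,y0,y1,w in (("sp lug",-.028,-.019,-.02,.015,.022),("sp top",.012,.022,-.014,.014,.055),("first lug",-.03,-.017,.02,.07,.06),("first top",.010,.026,.019,.11,.08)):
    Q=L[(L[:,0]>lo)&(L[:,0]<hi)&(L[:,1]>y0)&(L[:,1]<y1)&(abs(L[:,2])<w)]; Q=clean(Q); c,s,a=rect(Q[:,[2,1]]); print(nm,len(Q),"z,y",c,s,"ang",a,"x",np.median(Q[:,0]), "ylim",np.percentile(Q[:,1],[.5,99.5])*1000)
E
python3 rel.py w5
```

```text
sp lug 4722 z,y [-0.0099  0.2702] [22.7318 43.9768] ang -0.025726318 x -0.023919226159591175 ylim [-10.6563  10.9047]
sp top 3440 z,y [-0.4617 -0.5593] [24.4858 99.8058] ang 0.0061035156 x 0.01618958978512185 ylim [-11.5851  11.3356]
first lug 5630 z,y [-1.2857 47.2179] [20.3606 44.2511] ang -0.15816498 x -0.020838216680323936 ylim [37.4635 57.2588]
first top 17356 z,y [-1.3881 48.062 ] [ 58.1237 110.9601] ang -0.00017547607 x 0.018944661999467656 ylim [19.2426 77.1075]
```

```bash
python3 -m pendant '[{"ax":0,"ay":0,"az":0,"dx":0,"dy":0.0045,"dz":-0.001,"claw":0.035},{"ax":0,"ay":0,"az":0,"dx":0,"dy":0.0045,"dz":-0.001,"claw":0.035},{"ax":0,"ay":0,"az":0,"dx":0.0015,"dy":0.0045,"dz":-0.001,"claw":0.035},{"ax":0,"ay":0,"az":0,"dx":0.003,"dy":0.0045,"dz":-0.001,"claw":0.035},{"ax":0,"ay":0,"az":0,"dx":0.003,"dy":0.0045,"dz":-0.001,"claw":0.035}]'
python3 - <<'E'
from w import *
p,d,C,o=shot("w6"); print(o['position'],o['wrist_force'])
E
python3 rel.py w6
```

```text
clock: 6.28
position: [0.5137, 0.2619, 0.0865]
tcp_rot: [0.064, 1.57, -0.064]
wrist_force: [-1.2, -0.2, 0.4]
grip_width: 0.511
[0.5137 0.2619 0.0865] [-1.215  -0.1884  0.3691]
sp lug 4721 z,y [-0.005   0.3229] [23.4077 43.9883] ang -0.01007843 x -0.02393269686015789 ylim [-10.6902  11.0218]
sp top 3693 z,y [-0.109   0.5559] [ 26.9713 109.2571] ang 0.063201904 x 0.01615619340296827 ylim [-11.6396  13.9685]
first lug 5915 z,y [ 0.2131 42.4746] [20.3812 44.1648] ang -0.110069275 x -0.023931045941697333 ylim [32.6947 52.4753]
first top 15823 z,y [ 0.2253 45.7611] [ 53.4792 110.6113] ang -0.010597229 x 0.015837568539787007 ylim [19.4561 72.3595]
```

Heights now agree and the centre distance is 43.0 mm. Releasing.

```bash
python3 -m pendant '[{"ax":0,"ay":0,"az":0,"dx":0,"dy":0,"dz":0,"claw":0.06},{"ax":0,"ay":0,"az":0,"dx":0,"dy":0,"dz":0,"claw":0.085},{"ax":0,"ay":0,"az":0,"dx":0,"dy":0,"dz":0,"claw":0.085},{"ax":0,"ay":0,"az":0,"dx":0,"dy":0,"dz":0,"claw":0.085},{"ax":0,"ay":0,"az":0,"dx":0,"dy":0,"dz":0,"claw":0.085},{"ax":0,"ay":0,"az":0,"dx":-0.03,"dy":0,"dz":0,"claw":0.085},{"ax":0,"ay":0,"az":0,"dx":-0.08,"dy":0,"dz":0,"claw":0.085},{"ax":0,"ay":0,"az":0,"dx":-0.13,"dy":0,"dz":0,"claw":0.085},{"ax":0,"ay":0,"az":0,"dx":-0.13,"dy":-0.03,"dz":0,"claw":0.085},{"ax":0,"ay":0,"az":0,"dx":-0.13,"dy":-0.04,"dz":0,"claw":0.085},{"ax":0,"ay":0,"az":0,"dx":-0.13,"dy":-0.04,"dz":0,"claw":0.085}]'
cat > pl.py <<'E'
from w import *
import sys
p,d,C,o=shot(sys.argv[1]); print(o['position'],o['clock'])
P=C.reshape(-1,3)[d.ravel()>0]
a=np.radians(-4.7); ex=np.array([np.cos(a),np.sin(a)]); ey=np.array([-ex[1],ex[0]])
D=P[:,:2]-np.array([.5174,.3040]); f=np.stack([D@ex,D@ey],1)
for nm,y0,y1 in (("first",-.029,.04),("spacer",-.0565,-.0302),("mould",-.13,-.0565)):
  for k,lo,hi in (("top",.063,.078),("lug",.103,.118)):
    yy0,yy1=(y0,y1) if k=="top" else {"first":(-.02,.02),"spacer":(-.06,-.024),"mould":(-.11,-.065)}[nm]
    Q=P[(f[:,1]>yy0)&(f[:,1]<yy1)&(abs(f[:,0])<.075)&(P[:,2]>lo)&(P[:,2]<hi)]
    if len(Q)<30: continue
    Q=clean(Q); D2=Q[:,:2]-np.array([.5174,.3040]); c,s,an=rect(np.stack([D2@ex,D2@ey],1)); print(nm,k,len(Q),c,s,an,Q[:,2].mean())
E
python3 pl.py w7
```

```text
clock: 7.7
position: [0.5099, 0.2215, 0.2157]
tcp_rot: [0.065, 1.572, -0.065]
wrist_force: [0.4, -0.0, 0.3]
grip_width: 0.996
[0.5099 0.2215 0.2157] 7.7
first top 7208 [-0.2665  0.2843] [ 58.4602 110.7882] -0.058380127 0.0706624966081996
first lug 1621 [-0.0626  0.3468] [19.4206 44.0742] -0.060028076 0.11042091181659792
spacer top 1573 [ -0.7968 -42.933 ] [ 23.5038 100.0868] 0.02583313 0.07030883560947364
spacer lug 1409 [ -0.8479 -42.9271] [19.544  43.4625] -0.22753906 0.11023147363278925
```

View pics/w7.png

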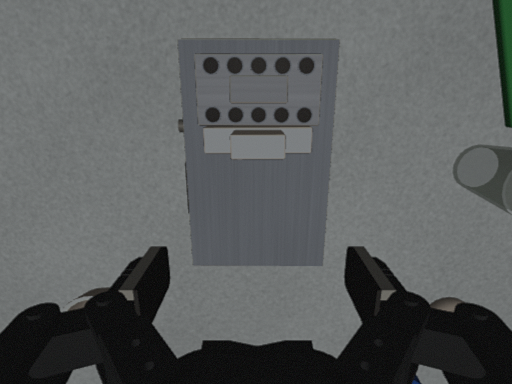

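The spacer stands against the first mould at (257,140), at relative position (-0.6, -43.2) mm and parallel. Next, the loose mould.

```bash
python3 - <<'E'
from h import *
go(.4770,-.286,.20,.5)
E
```

```text
opt 0 [-5.2286 -0.0958 -0.0067]
opt 180 [174.7713  -0.0103   0.1462]
now [0.5101 0.222  0.2155] z axis [ 0.9966 -0.0824 -0.0017] q6 0.29150782927400265 
shift dx dy dz [ 0.0155 -0.509   0.0089] turn [-5.2286 -0.0958 -0.0067]
```

```bash
python3 -m pendant '[{"ax":-1,"ay":0,"az":0,"dx":0,"dy":-0.06,"dz":0.001,"claw":0.085},{"ax":-2,"ay":0,"az":0,"dx":0,"dy":-0.12,"dz":0.002,"claw":0.085},{"ax":-3,"ay":0,"az":0,"dx":0,"dy":-0.18,"dz":0.003,"claw":0.085},{"ax":-4,"ay":0,"az":0,"dx":0,"dy":-0.24,"dz":0.004,"claw":0.085},{"ax":-5,"ay":0,"az":0,"dx":0,"dy":-0.30,"dz":0.005,"claw":0.085},{"ax":-5.2,"ay":0,"az":0,"dx":0,"dy":-0.36,"dz":0.006,"claw":0.085},{"ax":-5.2,"ay":0,"az":0,"dx":0.01,"dy":-0.42,"dz":0.007,"claw":0.085},{"ax":-5.2,"ay":0,"az":0,"dx":0.015,"dy":-0.48,"dz":0.008,"claw":0.085},{"ax":-5.2,"ay":0,"az":0,"dx":0.015,"dy":-0.509,"dz":0.009,"claw":0.085},{"ax":-5.2,"ay":0,"az":0,"dx":0.015,"dy":-0.509,"dz":0.009,"claw":0.085},{"ax":-5.2,"ay":0,"az":0,"dx":0.015,"dy":-0.509,"dz":0.009,"claw":0.085}]'
python3 - <<'E'
from w import *
p,d,C,o=shot("w8"); print(o['position'],o['clock'])
P=C.reshape(-1,3)[d.ravel()>0]
m=(abs(P[:,0]-.478)<.075)&(abs(P[:,1]+.285)<.06)
for k,lo,hi in (("top",.034,.047),("lug",.073,.088)):
    Q=clean(P[m&(P[:,2]>lo)&(P[:,2]<hi)]); print(k,len(Q),*rect(Q[:,:2]),Q[:,2].mean())
go(.4770,-.286,.20,.5)
E
```

```text
clock: 9.12
position: [0.4778, -0.2846, 0.2005]
tcp_rot: [-0.006, 1.572, 0.009]
wrist_force: [0.3, -0.1, -0.6]
grip_width: 0.997
[ 0.4778 -0.2846  0.2005] 9.125
top 4826 [ 476.7704 -286.5094] [ 59.6859 109.996 ] 0.4145813 0.04055690061256928
lug 1163 [ 476.8787 -286.6715] [20.6122 44.0661] 1.2022247 0.0800296999724109
opt 0 [ 0.099  -0.0694 -0.102 ]
opt 180 [-179.9009    0.1602   -0.1089]
now [ 0.4779 -0.2843  0.2007] z axis [ 0.9999  0.0105 -0.0012] q6 -0.748650862797547 
shift dx dy dz [ 0.0007 -0.0017 -0.0009] turn [ 0.099  -0.0694 -0.102 ]
```

View pics/w8.png

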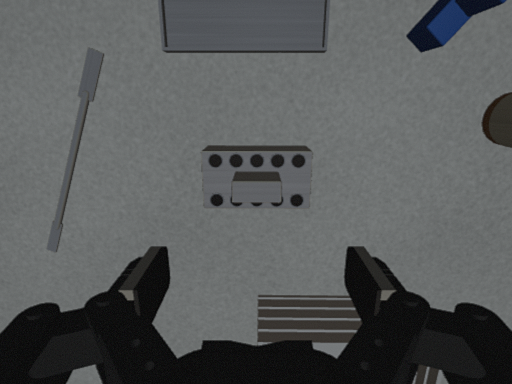

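The mould is at (257,178) in the wrist view, measured at (0.477, -0.2866) and 0.4°. I'll descend and grip it.

```bash
python3 -m pendant '[{"ax":0,"ay":0,"az":0,"dx":0.05,"dy":-0.0021,"dz":-0.001,"claw":0.085},{"ax":0,"ay":0,"az":0,"dx":0.10,"dy":-0.0021,"dz":-0.001,"claw":0.085},{"ax":0,"ay":0,"az":0,"dx":0.135,"dy":-0.0021,"dz":-0.001,"claw":0.085},{"ax":0,"ay":0,"az":0,"dx":0.146,"dy":-0.0021,"dz":-0.001,"claw":0.085},{"ax":0,"ay":0,"az":0,"dx":0.146,"dy":-0.0021,"dz":-0.001,"claw":0.085},{"ax":0,"ay":0,"az":0,"dx":0.146,"dy":-0.0021,"dz":-0.001,"claw":0.035},{"ax":0,"ay":0,"az":0,"dx":0.146,"dy":-0.0021,"dz":-0.001,"claw":0.035},{"ax":0,"ay":0,"az":0,"dx":0.146,"dy":-0.0021,"dz":-0.001,"claw":0.035},{"ax":0,"ay":0,"az":0,"dx":0.146,"dy":-0.0021,"dz":-0.001,"claw":0.035},{"ax":0,"ay":0,"az":0,"dx":0.146,"dy":-0.0021,"dz":-0.001,"claw":0.035},{"ax":0,"ay":0,"az":0,"dx":0.146,"dy":-0.0021,"dz":-0.001,"claw":0.035}]' 60
```

```text
clock: 10.55
position: [0.4774, -0.2888, 0.0569]
tcp_rot: [-0.009, 1.569, 0.006]
wrist_force: [-1.1, -0.1, 6.6]
grip_width: 0.505
```

```bash
python3 -m pendant '[{"ax":0,"ay":0,"az":0,"dx":-0.02,"dy":0,"dz":0,"claw":0.035},{"ax":0,"ay":0,"az":0,"dx":-0.06,"dy":0,"dz":0,"claw":0.035},{"ax":0,"ay":0,"az":0,"dx":-0.11,"dy":0,"dz":0,"claw":0.035},{"ax":0,"ay":0,"az":0,"dx":-0.15,"dy":0,"dz":0,"claw":0.035},{"ax":0,"ay":0,"az":0,"dx":-0.15,"dy":0,"dz":0,"claw":0.035}]' 80
python3 - <<'E'
from w import *
p,d,C,o=shot("w9"); print(o['position'],o['wrist_force'],o['grip_width'])
a=np.radians(-4.7); ex=np.array([np.cos(a),np.sin(a)]); ey=np.array([-ex[1],ex[0]])
t=np.array([.5174,.3040])-ey*.110
go(t[0],t[1],.20,-4.7)
E
python3 held.py w9
```

```text
clock: 11.18
position: [0.4783, -0.2894, 0.2081]
tcp_rot: [-0.011, 1.565, 0.003]
wrist_force: [0.7, -0.1, -4.8]
grip_width: 0.499
[ 0.4783 -0.2894  0.2081] [ 0.6875 -0.0587 -4.8183] 0.4988325950223652
opt 0 [5.2174 0.075  0.062 ]
opt 180 [-174.7825   -0.0947    0.1145]
now [ 0.4769 -0.2882  0.2058] z axis [1.     0.009  0.0013] q6 -0.7532048472094387 
shift dx dy dz [0.0053 0.4823 0.0358] turn [5.2174 0.075  0.062 ]
{-60: 1902, -56: 1946, -52: 4520, -48: 1941, -44: 1070, -40: 581, -36: 455, -32: 636, -28: 1066, -24: 4063, -20: 704, -16: 638, -12: 590, -8: 549, -4: 462, 0: 336, 4: 271, 8: 263, 12: 3442, 16: 7821, 20: 397, 24: 377, 28: 356, 32: 331, 36: 291, 40: 307, 44: 250, 48: 273, 52: 170}
top 12246 z,y [-0.4198  4.7878] [ 55.6133 111.0952] -0.6094742 0.016434525880866142
lug 4137 z,y [-0.0018  1.8946] [21.0123 40.0309] 0.18212128 -0.023313201398855562
```

View pics/w9.png

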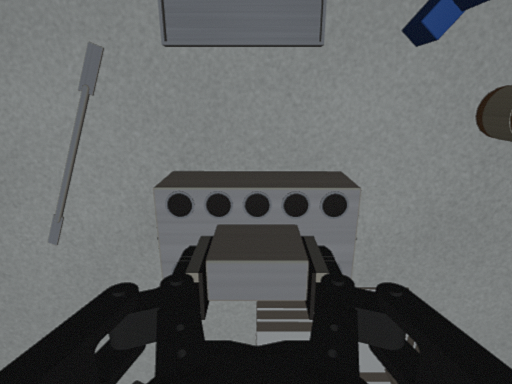

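The mould is held level at (257,235), about 2 mm off-centre in the pads, which doesn't matter. I'll carry it to the plate.

```bash
python3 -m pendant '[{"ax":0.5,"ay":0,"az":0,"dx":0,"dy":0.03,"dz":0.002,"claw":0.035},{"ax":1,"ay":0,"az":0,"dx":0,"dy":0.08,"dz":0.006,"claw":0.035},{"ax":2,"ay":0,"az":0,"dx":0,"dy":0.135,"dz":0.01,"claw":0.035},{"ax":2.5,"ay":0,"az":0,"dx":0,"dy":0.19,"dz":0.014,"claw":0.035},{"ax":3,"ay":0,"az":0,"dx":0,"dy":0.245,"dz":0.018,"claw":0.035},{"ax":3.5,"ay":0,"az":0,"dx":0,"dy":0.30,"dz":0.022,"claw":0.035},{"ax":4,"ay":0,"az":0,"dx":0,"dy":0.355,"dz":0.026,"claw":0.035},{"ax":4.6,"ay":0,"az":0,"dx":0.005,"dy":0.41,"dz":0.03,"claw":0.035},{"ax":5,"ay":0,"az":0,"dx":0.005,"dy":0.45,"dz":0.034,"claw":0.035},{"ax":5.2,"ay":0,"az":0,"dx":0.005,"dy":0.475,"dz":0.036,"claw":0.035},{"ax":5.2,"ay":0,"az":0,"dx":0.005,"dy":0.482,"dz":0.036,"claw":0.035},{"ax":5.2,"ay":0,"az":0,"dx":0.005,"dy":0.482,"dz":0.036,"claw":0.035}]'
cat > relm.py <<'E'
from w import *
import sys
p,d,C,o=shot(sys.argv[1]); print(o['position'],o['wrist_force'],o['clock'])
R=cv2.Rodrigues(np.array(o['tcp_rot'],float))[0]; L=((C-np.array(o['position']))@R)[d>0]
W=C[d>0]
def show(nm,m):
    if m.sum()<50: print(nm,"few");return
    Q=clean(L[m]); c,s,a=rect(Q[:,[2,1]]); print(nm,len(Q),"z,y",c,s,"ang %.2f x %.4f"%(a,np.median(Q[:,0])),"y",np.percentile(Q[:,1],[.3,99.7])*1000,"z",np.percentile(Q[:,2],[.3,99.7])*1000)
y=L[:,1]
show("mould top",(abs(L[:,0]-.0160)<.006)&(y<.036)&(y>.012)&(abs(L[:,2])<.07))
show("mould lug",(abs(L[:,0]+.024)<.005)&(abs(y)<.02)&(abs(L[:,2])<.0215))
s=float(sys.argv[2]) # expected y of spacer in tool
zz=o['position'][2]
lt=zz-.110; bt=zz-.070
show("spacer top",(abs(L[:,0]-bt)<.005)&(abs(y-s)<.0118)&(abs(L[:,2])<.07))
show("spacer lug",(abs(L[:,0]-lt)<.005)&(abs(y-s)<.016)&(abs(L[:,2])<.04))
show("first lug",(abs(L[:,0]-lt)<.005)&(abs(y-s-.043)<.016)&(abs(L[:,2])<.04))
show("first top",(abs(L[:,0]-bt)<.005)&(abs(y-s-.043)<.0295)&(abs(L[:,2])<.07))
E
python3 relm.py w10 .067
```

```text
clock: 12.72
position: [0.5072, 0.1937, 0.1986]
tcp_rot: [0.063, 1.574, -0.065]
wrist_force: [0.7, -0.4, -4.5]
grip_width: 0.498
[0.5072 0.1937 0.1986] [ 0.6774 -0.4435 -4.5361] 12.725
mould top 7748 z,y [-0.4305 22.0839] [ 20.2984 109.4143] ang -0.18 x 0.0163 y [12.0574 32.0535] z [-54.5599  53.7877]
mould lug 4640 z,y [-0.1428  0.9679] [23.1979 42.984 ] ang -0.79 x -0.0234 y [-8.8837 12.2084] z [-21.3537  21.2122]
spacer top 1652 z,y [ 1.1992 67.062 ] [22.0146 99.8556] ang -0.02 x 0.1281 y [56.1143 78.0711] z [-48.5707  50.7193]
spacer lug 1763 z,y [ 0.8689 67.2829] [19.528 43.813] ang -0.03 x 0.0881 y [57.6195 77.0424] z [-20.8945  22.6454]
first lug 2178 z,y [  1.5749 110.8476] [20.0257 44.0425] ang -0.21 x 0.0880 y [100.8726 120.7435] z [-20.296  23.385]
first top 8598 z,y [  1.4903 110.3525] [ 58.3256 110.6408] ang -0.05 x 0.1278 y [ 81.1989 139.4197] z [-52.791   56.2345]
```

View pics/w10.png

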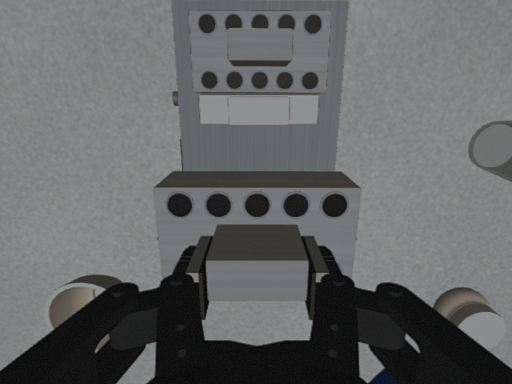

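The held mould is at (257,235), with the spacer at (258,110) and the first mould at (260,52) ahead. In the first mould's frame, the held mould is at x -2.0, y -108.8 mm. I'll check the angles from the edges.

```bash
cat > ang.py <<'E'
from h import *
import sys
z=np.load(f"pics/{sys.argv[1]}.npz"); C=cloud("wrist",z['d'],dict(position=z['pos'],tcp_rot=z['rot']))
R=cv2.Rodrigues(z['rot'])[0]; L=((C-z['pos'])@R)[z['d']>0]; zz=z['pos'][2]
def edge(nm,x0,ylo,yhi,zl,side):
    Q=L[(abs(L[:,0]-x0)<.005)&(L[:,1]>ylo)&(L[:,1]<yhi)&(abs(L[:,2])<zl)]
    b=np.round(Q[:,2]/.002).astype(int); xs=[];ys=[]
    for k in np.unique(b):
        q=Q[b==k,1]
        if len(q)>5: xs.append(k*.002); ys.append(q.max() if side>0 else q.min())
    xs=np.array(xs);ys=np.array(ys); c=np.polyfit(xs,ys,1); m=abs(ys-np.polyval(c,xs))<.0015; c=np.polyfit(xs[m],ys[m],1); print(nm,"slope deg %.2f y0 %.2f mm n %d"%(np.degrees(c[0]),c[1]*1000,m.sum()))
s=float(sys.argv[2]);f=s+.0435
edge("mould front",.0163,.02,.036,.05,1)
edge("spacer rear",zz-.07,s-.016,s+.005,.045,-1)
edge("first back",zz-.07,f+.012,f+.036,.05,1)
E
python3 ang.py w10 .0673
```

```text
mould front slope deg -0.23 y0 31.95 mm n 51
spacer rear slope deg -0.01 y0 56.13 mm n 19
first back slope deg -0.44 y0 140.51 mm n 51
```

```bash
python3 -m pendant '[{"ax":0,"ay":0,"az":0,"dx":0,"dy":0.016,"dz":0.002,"claw":0.035},{"ax":0,"ay":0,"az":0,"dx":0.03,"dy":0.016,"dz":0.002,"claw":0.035},{"ax":0,"ay":0,"az":0,"dx":0.06,"dy":0.016,"dz":0.002,"claw":0.035},{"ax":0,"ay":0,"az":0,"dx":0.085,"dy":0.016,"dz":0.002,"claw":0.035},{"ax":0,"ay":0,"az":0,"dx":0.10,"dy":0.016,"dz":0.002,"claw":0.035},{"ax":0,"ay":0,"az":0,"dx":0.107,"dy":0.016,"dz":0.002,"claw":0.035},{"ax":0,"ay":0,"az":0,"dx":0.107,"dy":0.016,"dz":0.002,"claw":0.035},{"ax":0,"ay":0,"az":0,"dx":0.107,"dy":0.016,"dz":0.002,"claw":0.035}]'
python3 relm.py w11 .051; python3 ang.py w11 .051
```

```text
clock: 13.78
position: [0.5126, 0.2101, 0.0942]
tcp_rot: [0.065, 1.568, -0.064]
wrist_force: [-0.0, -0.3, -4.9]
grip_width: 0.502
[0.5126 0.2101 0.0942] [-0.0248 -0.2573 -4.8689] 13.775
mould top 7453 z,y [-0.4359 22.0419] [ 20.1251 109.3995] ang -0.07 x 0.0163 y [12.0406 31.9726] z [-54.6188  53.7719]
mould lug 4643 z,y [-0.0763  0.4519] [24.2248 42.9364] ang -0.53 x -0.0234 y [-8.7672 12.2614] z [-21.3023  21.2164]
spacer top 4319 z,y [-3.8705 50.96  ] [ 23.5186 100.1724] ang 0.00 x 0.0238 y [39.2498 62.6596] z [-53.2621  45.8402]
spacer lug 5353 z,y [-3.6047 50.781 ] [19.9432 44.2317] ang 0.12 x -0.0162 y [41.1308 60.6803] z [-25.2547  18.1597]
first lug 7454 z,y [-2.8769 94.1061] [20.3105 44.1764] ang -0.21 x -0.0162 y [ 83.9829 104.0043] z [-24.5735  18.89  ]
first top 19510 z,y [-2.8803 92.0334] [ 55.0392 110.6528] ang -0.00 x 0.0235 y [ 64.9054 119.1715] z [-57.3569  51.4202]
mould front slope deg -0.01 y0 31.65 mm n 51
spacer rear slope deg 0.00 y0 39.09 mm n 17
first back slope deg -0.02 y0 119.20 mm n 51
```

View pics/w11.png

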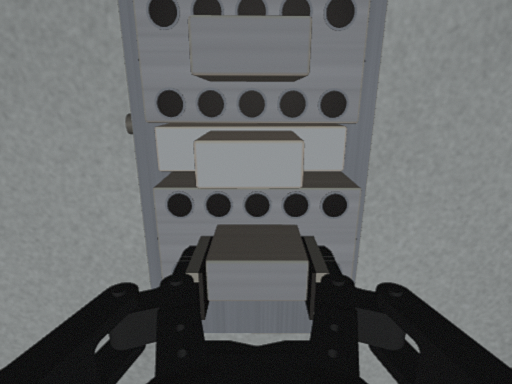

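The mould is 7.3 mm above its seat, at x +2.4, y -92.2 mm and parallel. The gap to the spacer is 7.3 mm, at (257,187). I'll lower it, centre it and close in.

```bash
python3 -m pendant '[{"ax":0,"ay":0,"az":0,"dx":0.002,"dy":0,"dz":-0.0025,"claw":0.035},{"ax":0,"ay":0,"az":0,"dx":0.0045,"dy":0.001,"dz":-0.0025,"claw":0.035},{"ax":0,"ay":0,"az":0,"dx":0.0045,"dy":0.003,"dz":-0.0025,"claw":0.035},{"ax":0,"ay":0,"az":0,"dx":0.0045,"dy":0.005,"dz":-0.0025,"claw":0.035},{"ax":0,"ay":0,"az":0,"dx":0.0045,"dy":0.006,"dz":-0.0025,"claw":0.035},{"ax":0,"ay":0,"az":0,"dx":0.0045,"dy":0.006,"dz":-0.0025,"claw":0.035},{"ax":0,"ay":0,"az":0,"dx":0.0045,"dy":0.006,"dz":-0.0025,"claw":0.035}]'
python3 relm.py w12 .045; python3 ang.py w12 .045
```

```text
clock: 14.7
position: [0.5099, 0.2161, 0.0888]
tcp_rot: [0.064, 1.57, -0.064]
wrist_force: [-0.7, -0.0, -5.2]
grip_width: 0.502
[0.5099 0.2161 0.0888] [-0.6636 -0.0046 -5.1822] 14.7
mould top 5840 z,y [-0.3556 24.0054] [ 23.9978 109.9797] ang -0.01 x 0.0164 y [12.0327 35.8228] z [-54.7625  53.9114]
mould lug 4637 z,y [-0.1117  0.7797] [23.4711 42.9303] ang -0.49 x -0.0234 y [-9.2999 12.2356] z [-21.3672  21.2237]
spacer top 4412 z,y [-0.1829 45.0082] [ 23.586  100.2164] ang -0.01 x 0.0184 y [33.3288 56.7812] z [-49.8448  49.0562]
spacer lug 5687 z,y [-0.3715 44.9494] [20.3243 44.0954] ang -0.12 x -0.0216 y [35.2005 54.9674] z [-22.043   21.2932]
first lug 7756 z,y [ 0.4437 88.3597] [20.2245 44.2399] ang -0.31 x -0.0216 y [78.4173 98.2167] z [-21.3443  22.0012]
first top 22964 z,y [ 0.2508 87.9995] [ 58.9864 110.607 ] ang 0.00 x 0.0181 y [ 58.8967 117.3795] z [-53.9962  54.6911]
mould front slope deg 29.84 y0 14.58 mm n 1
spacer rear slope deg -0.01 y0 29.10 mm n 9
first back slope deg -0.00 y0 117.93 mm n 51ang.py:11: RankWarning: Polyfit may be poorly conditioned
  xs=np.array(xs);ys=np.array(ys); c=np.polyfit(xs,ys,1); m=abs(ys-np.polyval(c,xs))<.0015; c=np.polyfit(xs[m],ys[m],1); print(nm,"slope deg %.2f y0 %.2f mm n %d"%(np.degrees(c[0]),c[1]*1000,m.sum()))
```

```bash
python3 -m pendant '[{"ax":0,"ay":0,"az":0,"dx":0,"dy":0.0008,"dz":0.0005,"claw":0.035},{"ax":0,"ay":0,"az":0,"dx":0.001,"dy":0.0008,"dz":0.0005,"claw":0.035},{"ax":0,"ay":0,"az":0,"dx":0.002,"dy":0.0008,"dz":0.0005,"claw":0.035},{"ax":0,"ay":0,"az":0,"dx":0.0024,"dy":0.0008,"dz":0.0005,"claw":0.035},{"ax":0,"ay":0,"az":0,"dx":0.0024,"dy":0.0008,"dz":0.0005,"claw":0.035}]'
python3 relm.py w13 .044
```

```text
clock: 15.38
position: [0.5104, 0.2169, 0.087]
tcp_rot: [0.064, 1.569, -0.064]
wrist_force: [-1.9, 0.8, 2.2]
grip_width: 0.503
[0.5104 0.2169 0.087 ] [-1.8599  0.7919  2.1905] 15.375
mould top 5377 z,y [-0.2677 23.9925] [ 23.9862 110.1799] ang 0.00 x 0.0163 y [12.0256 35.8501] z [-54.687   54.0262]
mould lug 4624 z,y [-0.1038  1.0944] [22.8962 42.8703] ang -0.46 x -0.0234 y [-8.9394 12.1911] z [-21.3712  21.1879]
spacer top 4446 z,y [-1.3137 44.0024] [ 23.5941 101.0319] ang -0.00 x 0.0165 y [32.3802 55.7655] z [-50.3372  48.6084]
spacer lug 5840 z,y [-0.8869 43.95  ] [20.6297 44.0758] ang 0.33 x -0.0234 y [34.1452 54.0547] z [-22.5069  20.8774]
first lug 7964 z,y [-0.0323 87.3632] [19.958  44.4018] ang 0.01 x -0.0235 y [77.4002 97.2005] z [-21.8     21.5636]
first top 23489 z,y [-0.2703 87.0006] [ 58.9946 110.5733] ang -0.00 x 0.0163 y [ 57.6086 116.3882] z [-54.5108  54.1861]
```

View pics/w13.png

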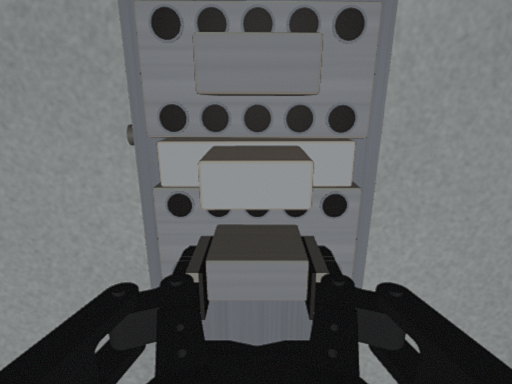

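The mould is seated, with its top level with the first mould's. It sits at y' ≈ -85.4 and x' ≈ -0.2 mm. I'll release and back off upward.

```bash
python3 -m pendant '[{"ax":0,"ay":0,"az":0,"dx":0,"dy":0,"dz":0,"claw":0.06},{"ax":0,"ay":0,"az":0,"dx":0,"dy":0,"dz":0,"claw":0.085},{"ax":0,"ay":0,"az":0,"dx":0,"dy":0,"dz":0,"claw":0.085},{"ax":0,"ay":0,"az":0,"dx":0,"dy":0,"dz":0,"claw":0.085},{"ax":0,"ay":0,"az":0,"dx":0,"dy":0,"dz":0,"claw":0.085},{"ax":0,"ay":0,"az":0,"dx":-0.03,"dy":0,"dz":0,"claw":0.085},{"ax":0,"ay":0,"az":0,"dx":-0.08,"dy":0,"dz":0,"claw":0.085},{"ax":0,"ay":0,"az":0,"dx":-0.13,"dy":0,"dz":0,"claw":0.085},{"ax":0,"ay":0,"az":0,"dx":-0.13,"dy":0,"dz":0,"claw":0.085},{"ax":0,"ay":0,"az":0,"dx":-0.13,"dy":0,"dz":0,"claw":0.085}]'
python3 pl.py w14
```

```text
clock: 16.68
position: [0.5098, 0.2167, 0.2161]
tcp_rot: [0.064, 1.571, -0.064]
wrist_force: [0.5, 0.5, 0.3]
grip_width: 0.99
[0.5098 0.2167 0.2161] 16.675
first top 7236 [-0.0671  0.8705] [ 58.8121 110.3445] -0.11356354 0.07067662257220665
first lug 1668 [0.1291 0.1878] [19.9518 44.0085] -0.0069503784 0.1103905665955391
spacer top 1777 [  0.0522 -43.8423] [ 25.2717 107.5647] 0.027633667 0.07015654811441285
spacer lug 1427 [ -0.7396 -42.9396] [19.3597 43.8214] 0.056114197 0.11024937322371543
mould top 4929 [ -0.6442 -85.9491] [ 58.8231 110.7576] -0.061416626 0.07067783203402869
mould lug 1304 [ -0.4352 -85.1886] [20.181  43.7522] 0.0099487305 0.11002205562135997
```

View pics/w14.png

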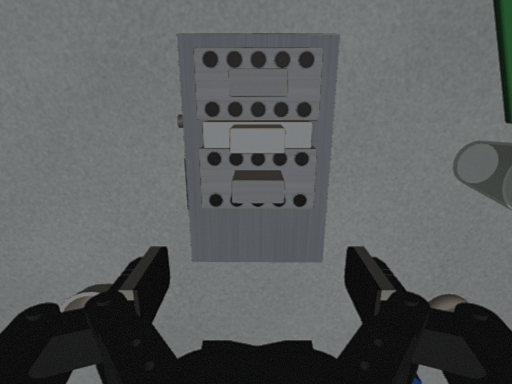

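The mould was released cleanly. Relative to the first mould, the spacer is at -43.1 mm and the mould at (-0.5, -85.4) mm, parallel. Now I'll fetch the spacer.

```bash
python3 - <<'E'
from h import *
a=np.radians(-4.7); ex=np.array([np.cos(a),np.sin(a)]); ey=np.array([-ex[1],ex[0]])
t=np.array([.5174,.3040])-ex*.0007-ey*.0429; print(t)
go(t[0],t[1],.0865,-4.7)
E
```

```text
[0.5132 0.2613]
opt 0 [ 0.0231 -0.1452  0.0437]
opt 180 [-179.9768   -0.0686   -0.228 ]
now [0.5093 0.2166 0.2153] z axis [ 0.9967 -0.0815 -0.0025] q6 0.2818399245742109 
shift dx dy dz [0.1288 0.045  0.0005] turn [ 0.0231 -0.1452  0.0437]
```

```bash
python3 -m pendant '[{"ax":0,"ay":0,"az":0,"dx":0,"dy":0.044,"dz":0,"claw":0.085},{"ax":0,"ay":0,"az":0,"dx":0.03,"dy":0.0445,"dz":0,"claw":0.085},{"ax":0,"ay":0,"az":0,"dx":0.06,"dy":0.0445,"dz":0,"claw":0.085},{"ax":0,"ay":0,"az":0,"dx":0.06,"dy":0.0445,"dz":0,"claw":0.085},{"ax":0,"ay":0,"az":0,"dx":0.06,"dy":0.0445,"dz":0,"claw":0.085}]'
python3 - <<'E'
from w import *
p,d,C,o=shot("w15"); print(o['position'])
R=cv2.Rodrigues(np.array(o['tcp_rot'],float))[0]; L=((C-np.array(o['position']))@R)[d>0]
zz=o['position'][2]
for nm,y0 in (("sp",0),("first",.043),("mould",-.0425)):
    Q=L[(abs(L[:,0]-(zz-.11))<.006)&(abs(L[:,1]-y0)<.016)&(abs(L[:,2])<.035)]
    if len(Q)>30: Q=clean(Q); print(nm,len(Q),*rect(Q[:,[2,1]]),np.median(Q[:,0]))
E
```

```text
clock: 17.35
position: [0.5141, 0.2611, 0.1561]
tcp_rot: [0.064, 1.571, -0.064]
wrist_force: [0.3, -0.1, 0.2]
grip_width: 0.99
[0.5141 0.2611 0.1561]
sp 2092 [-0.9759  0.1745] [20.0918 43.9024] -0.021339417 0.04578811236342326
first 2446 [-0.2457 43.2217] [20.0665 44.1307] -0.11934662 0.04571993578921327
mould 1893 [ -0.4171 -42.3401] [21.3267 44.0324] 0.0435791 0.045816559772765816
```

View pics/w15.png

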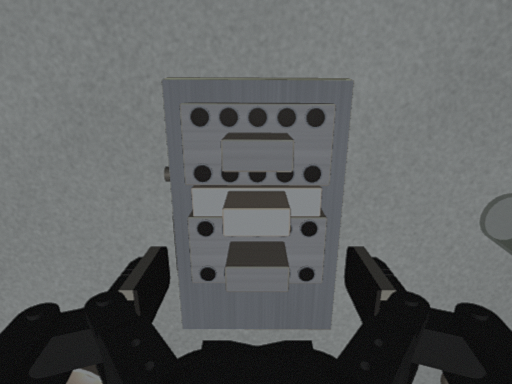

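```bash
python3 -m pendant '[{"ax":0,"ay":0,"az":0,"dx":0.03,"dy":0,"dz":-0.001,"claw":0.085},{"ax":0,"ay":0,"az":0,"dx":0.055,"dy":0,"dz":-0.001,"claw":0.085},{"ax":0,"ay":0,"az":0,"dx":0.068,"dy":0,"dz":-0.001,"claw":0.085},{"ax":0,"ay":0,"az":0,"dx":0.069,"dy":0,"dz":-0.001,"claw":0.085},{"ax":0,"ay":0,"az":0,"dx":0.069,"dy":0,"dz":-0.001,"claw":0.085},{"ax":0,"ay":0,"az":0,"dx":0.069,"dy":0,"dz":-0.001,"claw":0.035},{"ax":0,"ay":0,"az":0,"dx":0.069,"dy":0,"dz":-0.001,"claw":0.035},{"ax":0,"ay":0,"az":0,"dx":0.069,"dy":0,"dz":-0.001,"claw":0.035},{"ax":0,"ay":0,"az":0,"dx":0.069,"dy":0,"dz":-0.001,"claw":0.035},{"ax":0,"ay":0,"az":0,"dx":0.069,"dy":0,"dz":-0.001,"claw":0.035},{"ax":0,"ay":0,"az":0,"dx":0.069,"dy":0,"dz":-0.001,"claw":0.035}]' 30
```

```text
clock: 18.77
position: [0.5136, 0.2614, 0.0881]
tcp_rot: [0.064, 1.569, -0.064]
wrist_force: [0.4, -0.5, 4.7]
grip_width: 0.511
```

Gripped. I'll lift straight up, slowly at first.

```bash
python3 -m pendant '[{"ax":0,"ay":0,"az":0,"dx":-0.006,"dy":0,"dz":0,"claw":0.035},{"ax":0,"ay":0,"az":0,"dx":-0.016,"dy":0,"dz":0,"claw":0.035},{"ax":0,"ay":0,"az":0,"dx":-0.03,"dy":0,"dz":0,"claw":0.035},{"ax":0,"ay":0,"az":0,"dx":-0.05,"dy":0,"dz":0,"claw":0.035},{"ax":0,"ay":0,"az":0,"dx":-0.08,"dy":0,"dz":0,"claw":0.035},{"ax":0,"ay":0,"az":0,"dx":-0.115,"dy":0,"dz":0,"claw":0.035},{"ax":0,"ay":0,"az":0,"dx":-0.125,"dy":0,"dz":0,"claw":0.035},{"ax":0,"ay":0,"az":0,"dx":-0.125,"dy":0,"dz":0,"claw":0.035}]' 40
python3 - <<'E'
from w import *
p,d,C,o=shot("w16"); print(o['position'],o['grip_width'])
p,d=r.capture("scene"); cv2.imwrite("pics/s16.png",cv2.resize(p[100:280,80:345,::-1],None,fx=3,fy=3,interpolation=cv2.INTER_CUBIC))
go(.4634,-.1234,.20,.5)
E
python3 held.py w16
```

```text
clock: 19.77
position: [0.513, 0.2612, 0.213]
tcp_rot: [0.064, 1.569, -0.064]
wrist_force: [0.2, 0.4, -2.0]
grip_width: 0.508
[0.513  0.2612 0.213 ] 0.5084231612481532
opt 0 [-5.1752 -0.1464  0.055 ]
opt 180 [174.8246   0.084    0.2236]
now [0.512  0.2609 0.2113] z axis [ 0.9967 -0.0815 -0.0025] q6 0.358593064537557 
shift dx dy dz [ 0.0117 -0.387  -0.0171] turn [-5.1752 -0.1464  0.055 ]
{-60: 1900, -56: 1938, -52: 4553, -48: 1899, -44: 1076, -40: 575, -36: 482, -32: 612, -28: 407, -24: 4511, -20: 721, -16: 665, -12: 618, -8: 560, -4: 496, 0: 340, 4: 290, 8: 262, 12: 229, 16: 2938, 20: 477, 24: 450, 28: 427, 32: 390, 36: 358, 40: 364, 44: 317, 48: 307, 52: 250}
top 4276 z,y [-0.3842  0.0277] [24.2634 99.9621] 0.19760132 0.017622310123892027
lug 3842 z,y [ 0.0192 -0.0738] [20.9194 40.0314] -0.41503906 -0.022286157809350556
```

View pics/s16.png

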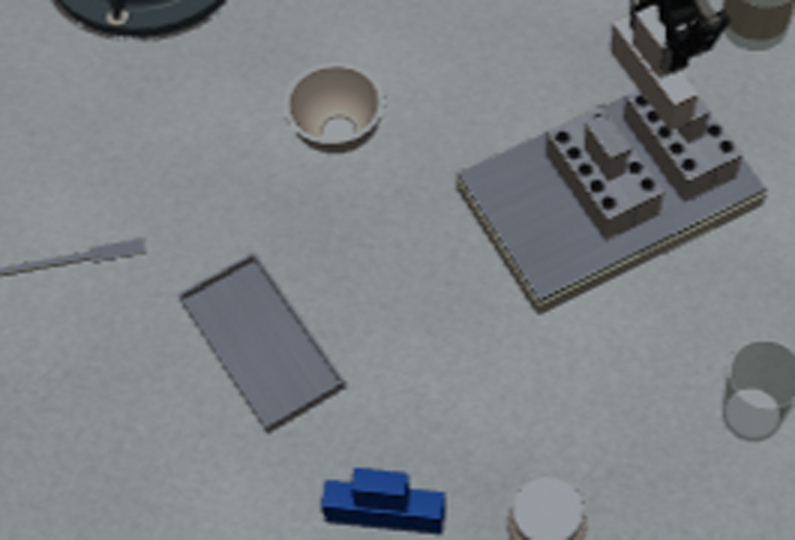

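View pics/w16.png

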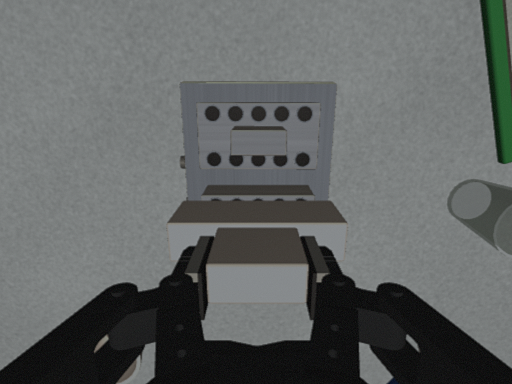

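The spacer is out and held at (257,250) in the wrist view. In the scene crop both moulds stand in line with an even gap, at about (605,180) and (685,150), and the empty tray is at (262,343). I'll go to the tray.

```bash
python3 -m pendant '[{"ax":-1,"ay":0,"az":0,"dx":0,"dy":-0.04,"dz":-0.002,"claw":0.035},{"ax":-1.5,"ay":0,"az":0,"dx":0,"dy":-0.10,"dz":-0.004,"claw":0.035},{"ax":-2.5,"ay":0,"az":0,"dx":0,"dy":-0.16,"dz":-0.007,"claw":0.035},{"ax":-3.5,"ay":0,"az":0,"dx":0,"dy":-0.22,"dz":-0.01,"claw":0.035},{"ax":-4.5,"ay":0,"az":0,"dx":0.005,"dy":-0.28,"dz":-0.013,"claw":0.035},{"ax":-5,"ay":0,"az":0,"dx":0.01,"dy":-0.34,"dz":-0.015,"claw":0.035},{"ax":-5.2,"ay":0,"az":0,"dx":0.012,"dy":-0.375,"dz":-0.017,"claw":0.035},{"ax":-5.2,"ay":0,"az":0,"dx":0.012,"dy":-0.387,"dz":-0.017,"claw":0.035},{"ax":-5.2,"ay":0,"az":0,"dx":0.012,"dy":-0.387,"dz":-0.017,"claw":0.035}]'
python3 - <<'E'
from w import *
p,d,C,o=shot("w17"); print(o['position'])
go(.4634,-.1234,.0625,.5)
E
```

```text
clock: 21.0
position: [0.4641, -0.123, 0.1996]
tcp_rot: [-0.005, 1.572, 0.007]
wrist_force: [-0.4, 0.6, -2.2]
grip_width: 0.509
[ 0.4641 -0.123   0.1996]
opt 0 [ 0.0121 -0.0868 -0.0866]
opt 180 [-179.9878    0.136    -0.1363]
now [ 0.4641 -0.1221  0.1998] z axis [ 1.      0.0089 -0.0015] q6 -0.500501463222535 
shift dx dy dz [ 0.1373 -0.0015 -0.0005] turn [ 0.0121 -0.0868 -0.0866]
```

View pics/w17.png

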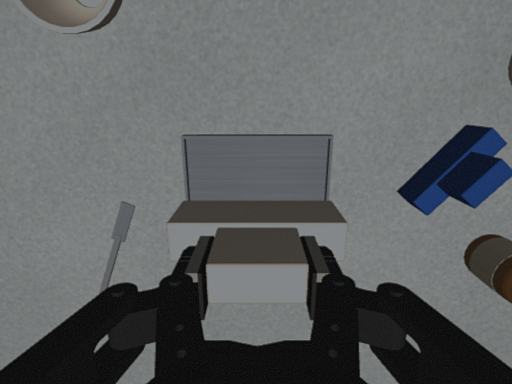

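The tray is straight below at (257,168). The spacer is aligned over it, so I'll lower it in.

```bash
python3 -m pendant '[{"ax":0,"ay":0,"az":0,"dx":0.04,"dy":-0.001,"dz":0,"claw":0.035},{"ax":0,"ay":0,"az":0,"dx":0.09,"dy":-0.001,"dz":0,"claw":0.035},{"ax":0,"ay":0,"az":0,"dx":0.12,"dy":-0.001,"dz":0,"claw":0.035},{"ax":0,"ay":0,"az":0,"dx":0.133,"dy":-0.001,"dz":0,"claw":0.035},{"ax":0,"ay":0,"az":0,"dx":0.136,"dy":-0.001,"dz":0,"claw":0.035},{"ax":0,"ay":0,"az":0,"dx":0.138,"dy":-0.001,"dz":0,"claw":0.035},{"ax":0,"ay":0,"az":0,"dx":0.138,"dy":-0.001,"dz":0,"claw":0.035},{"ax":0,"ay":0,"az":0,"dx":0.138,"dy":-0.001,"dz":0,"claw":0.035}]'
```

```text
clock: 22.05
position: [0.465, -0.1243, 0.0632]
tcp_rot: [-0.008, 1.569, 0.006]
wrist_force: [-0.6, 0.2, -2.0]
grip_width: 0.506
```

```bash
python3 -m pendant '[{"ax":0,"ay":0,"az":0,"dx":0.001,"dy":0,"dz":0,"claw":0.035},{"ax":0,"ay":0,"az":0,"dx":0.002,"dy":0,"dz":0,"claw":0.035},{"ax":0,"ay":0,"az":0,"dx":0.002,"dy":0,"dz":0,"claw":0.035}]'
```

```text
clock: 22.42
position: [0.465, -0.1243, 0.062]
tcp_rot: [-0.008, 1.569, 0.007]
wrist_force: [-1.2, 0.9, 12.1]
grip_width: 0.506
```

Contact with the floor. Releasing and rising.

```bash
python3 -m pendant '[{"ax":0,"ay":0,"az":0,"dx":-0.0007,"dy":0,"dz":0,"claw":0.05},{"ax":0,"ay":0,"az":0,"dx":-0.0007,"dy":0,"dz":0,"claw":0.085},{"ax":0,"ay":0,"az":0,"dx":-0.0007,"dy":0,"dz":0,"claw":0.085},{"ax":0,"ay":0,"az":0,"dx":-0.0007,"dy":0,"dz":0,"claw":0.085},{"ax":0,"ay":0,"az":0,"dx":-0.0007,"dy":0,"dz":0,"claw":0.085},{"ax":0,"ay":0,"az":0,"dx":-0.03,"dy":0,"dz":0,"claw":0.085},{"ax":0,"ay":0,"az":0,"dx":-0.08,"dy":0,"dz":0,"claw":0.085},{"ax":0,"ay":0,"az":0,"dx":-0.14,"dy":0,"dz":0,"claw":0.085},{"ax":0,"ay":0,"az":0,"dx":-0.16,"dy":0,"dz":0,"claw":0.085},{"ax":0,"ay":0,"az":0,"dx":-0.16,"dy":0,"dz":0,"claw":0.085}]'
sed -i 's/"w2"/"w18"/' spm.py; python3 spm.py
python3 - <<'E'
from h import *
for n,b in (("scene",(230,122,338,202)),("side",(190,200,287,275))):
    p,d=r.capture(n); cv2.imwrite(f"pics/{n}_end.png",p[:,:,::-1]); C=cloud(n,d)
    P=C[b[1]:b[3],b[0]:b[2]].reshape(-1,3)
    a=np.radians(-4.7); ex=np.array([np.cos(a),np.sin(a)]); ey=np.array([-ex[1],ex[0]]); D=P[:,:2]-np.array([.5174,.3040]); f=np.stack([D@ex,D@ey],1)
    for nm,y0,y1 in (("first",-.04,.04),("mould",-.13,-.045)):
        for k,lo,hi in (("top",.063,.077),("lug",.1,.118)):
            m=(f[:,1]>y0)&(f[:,1]<y1)&(P[:,2]>lo)&(P[:,2]<hi); print(n,nm,k,*rect(clean(f[m])))
E
```

```text
clock: 23.68
position: [0.4654, -0.1244, 0.222]
tcp_rot: [-0.009, 1.567, 0.006]
wrist_force: [0.7, 0.2, -1.3]
grip_width: 0.999
[ 0.4654 -0.1244  0.222 ] [-0.0089  1.5669  0.0056] [-0.4937  0.3596  1.8056  0.      0.9719 -0.503 ] 23.675
{-10: 0, -5: 1838, 0: 8768, 5: 1461, 10: 1226, 15: 339, 20: 65, 25: 57, 30: 76, 35: 80, 40: 1008, 45: 271, 50: 43, 55: 43, 60: 49, 65: 61, 70: 56, 75: 52, 80: 805, 85: 170, 90: 0, 95: 0, 100: 0, 105: 0, 110: 0, 115: 0, 120: 0, 125: 0}
top 1321 [ 464.4844 -124.6003] [ 24.1184 100.2881] 0.5685425 0.04402586512980506
lug 995 [ 464.5624 -124.3838] [19.7376 43.9741] -0.07135773 0.08417684471517706
scene first top [0.0516 0.6403] [ 61.3787 113.2799] 0.100120544
scene first lug [0.9006 1.2207] [21.6098 45.0381] -0.5396042
scene mould top [ -0.2281 -83.8187] [ 62.8153 112.7388] 0.28554535
scene mould lug [  0.5415 -85.1237] [21.1944 45.4074] -1.6442642
side first top [0.7614 0.7838] [ 61.3023 111.4895] -0.02433014
side first lug [0.5723 0.3296] [20.8171 45.4222] 3.2681503
side mould top [  1.4115 -84.9087] [ 60.3628 112.5295] 0.39443207
side mould lug [  1.2301 -85.762 ] [22.2201 47.1641] -1.2231598
```

View pics/w18.png

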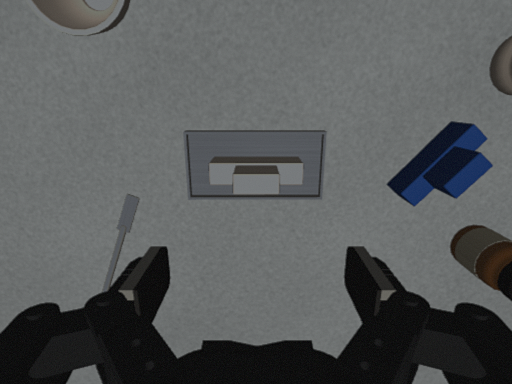

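View pics/scene_end.png

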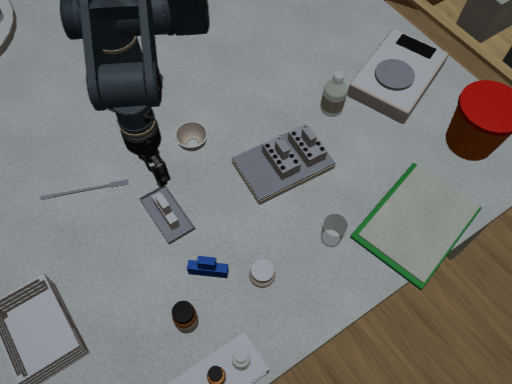

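The spacer stands in the tray (wrist view (257,175), scene (167,210)) at (0.4645, -0.1245). The amber jar, pot, beaker and bottle look unmoved. The far cameras put the mould 84.5 to 86.3 mm across, so I'll take one closer look with the wrist camera before handing in.

```bash
python3 -m pendant '[{"ax":1,"ay":0,"az":0,"dx":0,"dy":0.06,"dz":0.007,"claw":0.085},{"ax":2,"ay":0,"az":0,"dx":0,"dy":0.12,"dz":0.014,"claw":0.085},{"ax":3,"ay":0,"az":0,"dx":0,"dy":0.18,"dz":0.021,"claw":0.085},{"ax":4,"ay":0,"az":0,"dx":0,"dy":0.24,"dz":0.028,"claw":0.085},{"ax":5,"ay":0,"az":0,"dx":0,"dy":0.30,"dz":0.035,"claw":0.085},{"ax":5.2,"ay":0,"az":0,"dx":0,"dy":0.35,"dz":0.042,"claw":0.085},{"ax":5.2,"ay":0,"az":0,"dx":0,"dy":0.36,"dz":0.043,"claw":0.085},{"ax":5.2,"ay":0,"az":0,"dx":0,"dy":0.36,"dz":0.043,"claw":0.085},{"ax":5.2,"ay":0,"az":0,"dx":0,"dy":0.36,"dz":0.043,"claw":0.085}]'
python3 pl.py w19
```

```text
clock: 24.95
position: [0.5038, 0.2348, 0.2196]
tcp_rot: [0.064, 1.572, -0.066]
wrist_force: [-0.6, -0.9, -0.7]
grip_width: 0.992
[0.5038 0.2348 0.2196] 24.95
first top 6726 [0.0426 0.6595] [ 58.313  110.3654] -0.111595154 0.07070870540176953
first lug 1503 [-0.0328  0.1707] [19.6034 43.9126] 0.001411438 0.1104158545172888
spacer top 251 [ -0.0654 -55.7996] [  1.2627 108.7535] 0.06059265 0.0680008427673797
mould top 4683 [ -0.4853 -86.0062] [ 59.0709 110.5687] 0.053527832 0.07072121893680856
mould lug 1219 [ -0.3528 -85.2419] [20.5913 43.4534] -0.15180206 0.1100501749794194
```

View pics/w19.png

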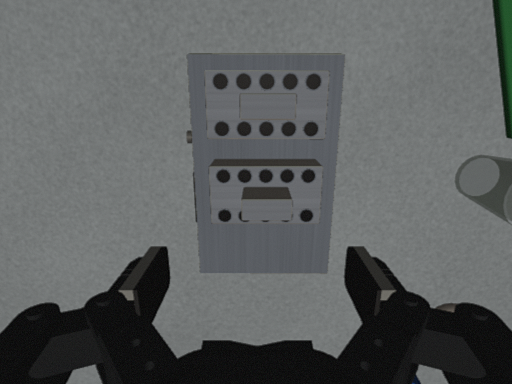

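The two moulds at (267,105) and (266,190) are parallel. The centre distance from the lugs is 85.4 mm, the ends are 0.3 mm out of line and the angle is within 0.2°. Handing in.

```bash
python3 -c "
from cell import r
print(r.sign_off())"
```

```text
the job is handed in; nothing more can be done
None
```

The job is done and handed in at about 25 s of the 67 s allowed. I stood the spacer against the first mould and set the loose mould against it. After letting the mould go, I lifted the spacer out and stood it back in its tray.

My last checks:
- **Mould on the plate:** the wrist camera puts it 85.4 mm across from the first mould, measured on the lugs, which is a gap of about 25 mm. Its ends are 0.3 mm out of line and its angle is within about 0.2°. Both block tops are at the same height.
- **Spacer in the tray:** it stands upright on the floor, about 1 mm from the tray's centre both ways.
- **Other items:** the jar, pot, beaker, bottle and blue look-alike look unmoved in the scene picture. I judged this by eye and did not measure it.

Two things did not go or agree exactly:
- **Measurements:** the two fixed cameras are coarser and gave 84.5 to 86.3 mm for the centre distance. That is still inside the 82–88 mm limits. Wrist measurements on the block tops came out about 1 mm larger than on the lugs, because the first mould's edge was cut off by my measuring window.
- **First command:** it was refused because its rows lacked some keys, so nothing moved.

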